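Close out the lot at the stamping press bench

ROBOT

A 7-joint arm with a two-finger parallel gripper is mounted at the origin on the work surface. World frame = base frame: x ahead of the robot, y to its left, z up, the work surface at z = 0. Lengths are in m, angles in rad, forces in N, time in s.
With the tool pointing down it reaches from about 0.4 to 0.875 m from the base axis. Payload 19.3 kg.
Tool frame: the origin (TCP) lies on the front face of the gripper's body, between the roots of the fingers; the fingertips stand 73 mm ahead of it and the grasp point (between the pads) lies 54 mm ahead of it; z points along the fingers, y is the direction in which the jaws open and shut (so a half turn about z gives the same grasp; the last joint's range is limited). The gripper opens to 85 mm and grips with 20 to 120 N. Pads are 22 mm wide; open, the fingers measure 114 mm over their backs; the gripper's body (76 mm by 85 mm) begins 54 mm behind the grasp point. The pads swing forward as they close: fully open they stand 13 mm farther back than shut.
Start: joints at [-1.255, 0.521, -0.036, 1.599, 0.021, 1.021, -0.113], TCP at [0.235, 0.579, 0.304] pointing down, gripper open.
Joint ranges: [-2.91, 2.91], [-0.3, 2.13], [-1.5, 1.42], [0.17, 2.43], [-1.26, 4.41], [0.16, 1.93], [-2.52, 2.52]. Speed limits (rad/s): [1.89, 1.89, 2.39, 2.39, 3.01, 3.01, 3.01].

INTERFACE

Orientations are given as [roll, pitch, yaw] about the fixed x, y, z axes, in that order (R = Rz(yaw) Ry(pitch) Rx(roll)).
In Python, from workcell import bot gives the robot as it stands.
- The arm moves only by the shell command python3 -m crank 'ROWS' [OPENING] [FORCE]. ROWS is a JSON object of lists of equal length, an entry for each row: "travel": the shift along the world's x, y, z in cm, a list of three; "rot": the turn, a rotation vector about the world's x, y, z in degrees, a list of three. A call has 1 to 8 rows; each row is the pose to reach, as a shift and turn from the pose commanded when the call began; what a row does not reach only later rows make up. A row lasts 1/10 s, in which the tool goes at most 50 mm and 8.59 degrees, less where a joint would pass 70% of its speed; a pose out of reach is approached as far as the arm can. A call with a gripper value outside its range is refused whole. OPENING is the opening, from -1 (shut) to 1 (fully open), so that 0 is half open, set as the call begins (- or left out, the last holds). The fingers move at their own pace and stop on an object; FORCE is the grip in N (left out, the last holds). Time passes only in rows, so rows that repeat a pose let the fingers close. It gives the time, the measured TCP pose, the force and the opening at its end, in the units of the state.
- bot.observe(): the state, without advancing time (a new reading comes with each control period).
- bot.grab_frame(name): name is "side" or "top" or "wrist"; returns the picture (400x640x3 uint8, red, green, blue); there is no depth.
- bot.camera_model(name): a dict with "fx", "fy", "cx", "cy" (pixels), "R" (3x3) and "t" (3): a world point X has camera coordinates R X + t. Camera axes: x right, y down, z forward; pixel columns grow to the right and rows downward; lengths in m; the calibration is good to about 2 mm. A picture is of the moment at which its call begins: read the wrist's pose just before it. camera_model takes no time and is no camera call; for the wrist camera it gives the pose at the moment of the call.
- bot.job_done(): hands the job in, once; it reports no verdict.
Trained networks look in the newest picture that a camera, given by its name, has taken for a name from the list of things; names that differ only in an ending like _2 or _b are one class to them, and where a whole thing is asked for, a point or a joint stands for the part that bears it (a point fixed in the world has none). Each returns a list of dicts, best first, with "conf" (0 to 1); they miss things now and then, are a little off and sometimes report something else, mostly with a low value. They report only what shows in the picture. A call takes as long as a camera call. They do not tell look-alikes from the thing itself.
- bot.silhouettes(camera, thing): "pixels" (400x640 bool, what is visible of it) and "box" ([centre column, centre row, width, height] in pixels, round what is visible of it).
The state is a dict: "clock": time; "qpos": joint angles; "qd": joint speeds; "joint_efforts": joint torques, N m; "position": TCP position; "tool_rot": TCP orientation; "force": force on the tool from outside, world axes, zero at the start; "moment": the same for the moment, N m; "grip_width": finger opening in m.
Only numpy, scipy, OpenCV 4.12 (cv2) and the standard library are available. Lean on these libraries where they do the work, as an engineer would, in place of code of your own. Each camera call takes 0.05 s, during which the arm holds its last target.

TASK

The run is finished, so close out the lot: lay every U-shaped stamped bracket left on the bench in the grey tote, then take the scanner and book the lot by reading first the job card on its stand and then the tote's own label, each time holding the scanner still and pointed squarely at the middle of the barcode, about 100 mm away, for two seconds. Put the scanner back in its holder as you found it, then turn the press's isolator handle to off, and only once it is off push the dump plunger on the air unit all the way down and hold it there for two seconds to vent the air, then let it come back up. Leave the other things on the bench alone.

Things in the scene. Friction and masses are not known exactly. Their poses are not given: they have to be found in the camera images.
- bracket0: stamped steel U-bracket, 110 long (x) x 40 wide (y) x 30 high, 4 thick, 200 g, lying open side down, its flat web with two dark holes on top; a 22 mm lug 30 wide continues the web at the +x end (at 26 to 30 high). Grip it across the 40 mm width. Origin: centre of the underside of the 110 x 40 channel, z up. Two to four such brackets are present (None if absent), on the bench at the start
- bracket1: stamped steel U-bracket, 110 long (x) x 40 wide (y) x 30 high, 4 thick, 200 g, lying open side down, its flat web with two dark holes on top; a 22 mm lug 30 wide continues the web at the +x end (at 26 to 30 high). Grip it across the 40 mm width. Origin: centre of the underside of the 110 x 40 channel, z up. Two to four such brackets are present (None if absent), on the bench at the start
- bracket2: stamped steel U-bracket, 110 long (x) x 40 wide (y) x 30 high, 4 thick, 200 g, lying open side down, its flat web with two dark holes on top; a 22 mm lug 30 wide continues the web at the +x end (at 26 to 30 high). Grip it across the 40 mm width. Origin: centre of the underside of the 110 x 40 channel, z up. Two to four such brackets are present (None if absent), on the bench at the start
- bracket3: stamped steel U-bracket, 110 long (x) x 40 wide (y) x 30 high, 4 thick, 200 g, lying open side down, its flat web with two dark holes on top; a 22 mm lug 30 wide continues the web at the +x end (at 26 to 30 high). Grip it across the 40 mm width. Origin: centre of the underside of the 110 x 40 channel, z up. Two to four such brackets are present (None if absent), on the bench at the start
- tote: grey plastic tote, open on top, fixed, 220 (x) x 300 (y) x 85 high, walls and floor 6 thick. Origin: centre of the underside, on the bench; its front (-x side, towards the robot) carries the label
- tote_label: white barcode label 56 x 100 on a 70 x 120 plate clipped to the tote's front, leaning 0.5 rad from flat so that it looks up and towards the tote's -x. Origin: middle of the barcode, 60 above the bench, 137 in front of the tote's centre; its z axis points straight out of the label
- job_label: job card 108 x 138 with a barcode in its middle, clipped to a 120 x 150 steel plate on a small steel stand (fixed), leaning 0.55 rad from flat, looking up and towards the stand's front (robot side). Origin: middle of the barcode, 50 above the bench; its z axis points straight out of the card
- scanner: cordless pistol scanner, 240 g, loose, stands nose down in its holder. Origin: middle of the nose window; beam along -z. Head 40 (x) x 48 (y), z 0 (nose) to 94. Handle 30 wide (y), z 54 to 90, along -x to x = -131; butt (last 26) 36 wide. Reads a barcode 50 to 200 before the window, within 25 of the beam, under 0.4 rad off square, any turn about the beam; no trigger to pull
- scanner_grip (a point): a good place to grip the scanner: middle of the handle's section, 45 behind (-x) the beam and 72 above the nose, close to the centre of mass; 30 mm wide along the scanner's y
- holder: aluminium scanner holder, fixed. Origin: on the bench under its cup's middle; axes parallel to the scanner's when in place. Cup inside 48 (x) x 56 (y), floor 8 above the bench, walls to 42, flared mouth to 57 (72 x 80 over its top); a post 24 wide at x = -112, top 62, carries the handle. In place the scanner's origin is 8 above the holder's, with 4 play
- isolator_handle (a joint): rotary isolator handle of the press, rad: 0 = on (bar along the box's front-back x line, as at the start), 1.571 = off (bar along the box's y line). Seen from above, off is a quarter turn counter-clockwise. A sprung over-centre detent of up to 0.2 N m throws it to the nearer end, so past the middle it snaps home
- isolator_grip (a point): centre of the isolator handle's bar, on its upright turning axis, 128 above the bench: the bar is 70 long (this point's x) x 16 wide (y) x 34 high (111 to 145 above the bench), over a round plate on a fixed box 110 x 120, 90 high; grip it across the 16 mm from above
- dump_plunger (a joint): travel of the air unit's dump plunger, m: 0 = up, 0.012 = fully down on its stop. Sprung: 3.5 N to start, 12 N at the bottom; it comes back up by itself. It vents only when pressed onto its stop
- plunger_top (a point): centre of the top of the dump plunger's round black head, 42 across, about 153 above the bench when up; push straight down. It stands on the tallest aluminium block of the fixed air unit; the regulator's round black knob, 60 away, 38 across, is 145 high
- flat_blank: flat dark steel blank 130 x 50 x 6, bystander; origin on its underside
- wrench: wrench 200 long, bystander
- mallet: hammer 220 long, bystander
- oil_can: can 64 across, 190 high, bystander; origin on its underside
- grease_jar: jar 72 across, 75 high, bystander; origin on its underside
- die_block: small die of dark steel 100 x 80 x 60, bystander; origin on its underside
Not all that is in view belongs to the job. What is shaped like the scanner but yellow is not meant.

How it is judged:
On the way, in this order (a step that is already met when the one before it is completed fails the run):
1. all brackets present lie in the tote (x of bracket0 in the frame of tote between -0.11 and 0.11 m and y of bracket0 in the frame of tote between -0.15 and 0.15 m and z of bracket0 in the frame of tote between -0.01 and 0.075 m and linear speed of each of bracket0, bracket1, bracket2, bracket3 below 0.03 m/s and x of bracket1 in the frame of tote between -0.11 and 0.11 m and y of bracket1 in the frame of tote between -0.15 and 0.15 m and z of bracket1 in the frame of tote between -0.01 and 0.075 m and x of bracket2 in the frame of tote between -0.11 and 0.11 m and y of bracket2 in the frame of tote between -0.15 and 0.15 m and z of bracket2 in the frame of tote between -0.01 and 0.075 m and x of bracket3 in the frame of tote between -0.11 and 0.11 m and y of bracket3 in the frame of tote between -0.15 and 0.15 m and z of bracket3 in the frame of tote between -0.01 and 0.075 m), for 0.3 s.
2. the scanner, held still, reads the job card for 1.5 s (z of job_label in the frame of scanner between -0.2 and -0.05 m and x of job_label in the frame of scanner between -0.025 and 0.025 m and y of job_label in the frame of scanner between -0.025 and 0.025 m and z of scanner in the frame of job_label above 0.04 m and angle between the z axis of scanner and the z axis of job_label, either way round below 0.4 rad and linear speed of scanner below 0.03 m/s and angular speed of scanner below 0.2 rad/s), for 1.5 s.
3. the scanner, held still, reads the tote's label for 1.5 s (z of tote_label in the frame of scanner between -0.2 and -0.05 m and x of tote_label in the frame of scanner between -0.025 and 0.025 m and y of tote_label in the frame of scanner between -0.025 and 0.025 m and z of scanner in the frame of tote_label above 0.04 m and angle between the z axis of scanner and the z axis of tote_label, either way round below 0.4 rad and linear speed of scanner below 0.03 m/s and angular speed of scanner below 0.2 rad/s), for 1.5 s.
4. the scanner is back in its holder (x of scanner in the frame of holder between -0.012 and 0.012 m and y of scanner in the frame of holder between -0.012 and 0.012 m and z of scanner in the frame of holder between 0 and 0.018 m and angle between the z axis of scanner and the z axis of holder, either way round below 0.15 rad and x of scanner_grip in the frame of holder below -0.02 m and linear speed of scanner below 0.02 m/s), for 0.2 s.
5. the isolator is turned to off (value of joint isolator_handle above 1.45 rad), for 0.2 s.
6. with the isolator off, the dump plunger is held fully down for 1.5 s (value of joint isolator_handle above 1.45 rad and value of joint dump_plunger above 0.0105 m), for 1.5 s.
At the end, for the whole second after the job is handed in: all brackets present at rest in the tote, below its rim (undersides under 75 mm); scanner in its holder as found (nose within 12 mm sideways, 10 mm in height, 0.15 rad), handle to the post; isolator within 0.12 rad of off; dump plunger back up within 3 mm; bystanders within 50 mm (all of step 1 and all of step 4 and value of joint isolator_handle above 1.45 rad and value of joint dump_plunger below 0.003 m); the robot touches nothing.
It fails at once if the dump plunger is pushed more than 6 mm while the isolator is not off (value of joint dump_plunger above 0.006 m and value of joint isolator_handle below 1.2 rad).
It fails at once if a bystander is moved more than 50 mm (distance of any of flat_blank, wrench, mallet, oil_can, grease_jar, die_block from where it was at the start of the episode above 0.05 m).
Of bracket0, bracket1, bracket2, bracket3 only 2 to 4 are there at a start; the rules pass over those that are not, and their reading is None.
At some moment in a run one of bracket0, bracket1, bracket2, bracket3 may be knocked a few centimetres aside while the robot is not near it.
It also fails if it takes over 200 s, if anything falls off the work surface, if the arm or the gripper's body presses on something with over 40 N, if the wrist force passes 120 N, or if a joint passes its speed limit or range.

## Working session

There is one attempt and no reset: what is moved stays moved. The work goes in short steps, Python scripts to look and compute and a shell command to move; the robot and the scene stay as the last step left them, time stands still between calls to the robot, and variables do not carry over. Pictures are saved under pics/ and viewed, and the job is handed in when it is done.

```bash
ls; mkdir -p pics; python3 - <<'E'
from workcell import bot
import cv2
s=bot.observe()
for k,v in s.items(): print(k,v)
for n in ("side","top","wrist"):
    im=bot.grab_frame(n); cv2.imwrite(f"pics/{n}0.png",im[:,:,::-1])
    m=bot.camera_model(n); print(n,m)
E
```

```text
pics
clock 0.0
qpos [-1.25517515  0.52201926 -0.03633451  1.59998877  0.02119331  1.02109031
 -0.1127446 ]
qd [ 0.00097698  0.00117708  0.00060109  0.00035456  0.00059654 -0.00269441
 -0.00084008]
joint_efforts [-2.29561272e-03 -9.27076650e+01  1.97853372e+00 -3.69932449e+01
  1.77479710e-02  8.02509516e-03  2.41154936e-05]
position [0.23513035 0.57881808 0.30332922]
tool_rot [-3.14047387e+00  7.00674927e-05  2.75581926e+00]
force [-0.64235307  0.59432993  0.77054741]
moment [-0.0305195   0.00927055  0.03202242]
grip_width 0.08529467929323266
side {'fx': 371.3464600544693, 'fy': 371.3464600544693, 'cx': 317.4694261091201, 'cy': 203.92972402261034, 'R': array([[ 0.99692385, -0.07569239,  0.02033453],
       [-0.04120713, -0.72688988, -0.68551664],
       [ 0.06666935,  0.68256997, -0.72777293]]), 't': array([-0.54579648,  0.14605086,  1.49597293])}
top {'fx': 392.8255910792381, 'fy': 392.8255910792381, 'cx': 319.0754182018407, 'cy': 203.66497960651557, 'R': array([[-0.00885191, -0.99991905,  0.0091403 ],
       [-0.99822503,  0.00829783, -0.0589741 ],
       [ 0.05889349, -0.00964611, -0.99821767]]), 't': array([0.06750576, 0.55269021, 1.44628304])}
wrist {'fx': 310.73971005759444, 'fy': 310.73971005759444, 'cx': 319.3685780116325, 'cy': 200.49180568655916, 'R': array([[ 0.37596889,  0.92663071, -0.00170821],
       [ 0.87598885, -0.35481929,  0.32672129],
       [ 0.30214387, -0.12433342, -0.94511919]]), 't': array([-0.62354939, -0.041488  ,  0.38197752])}
```

View pics/top0.png

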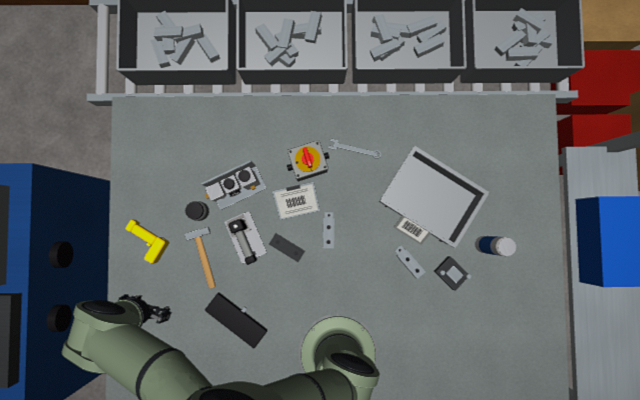

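View pics/side0.png

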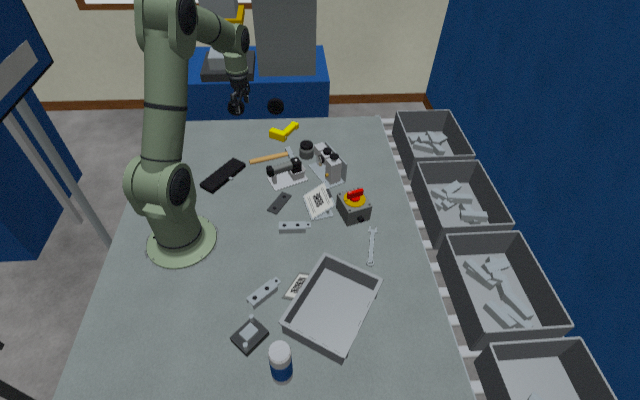

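View pics/wrist0.png

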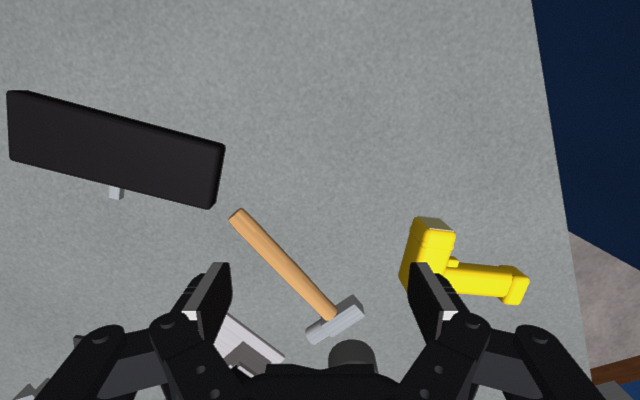

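```bash
python3 - <<'E'
import cv2,numpy as np
t=cv2.imread('pics/top0.png');s=cv2.imread('pics/side0.png')
cv2.imwrite('pics/zt.png',cv2.resize(t[125:355,115:375],(780,690)[:2],interpolation=cv2.INTER_CUBIC)[:600])
cv2.imwrite('pics/zt2.png',cv2.resize(t[130:300,310:520],None,fx=3.5,fy=3.5,interpolation=cv2.INTER_CUBIC))
cv2.imwrite('pics/zs.png',cv2.resize(s[115:255,190:390],None,fx=4,fy=4,interpolation=cv2.INTER_CUBIC))
E
```

```text
(no output)
```

View pics/zt.png

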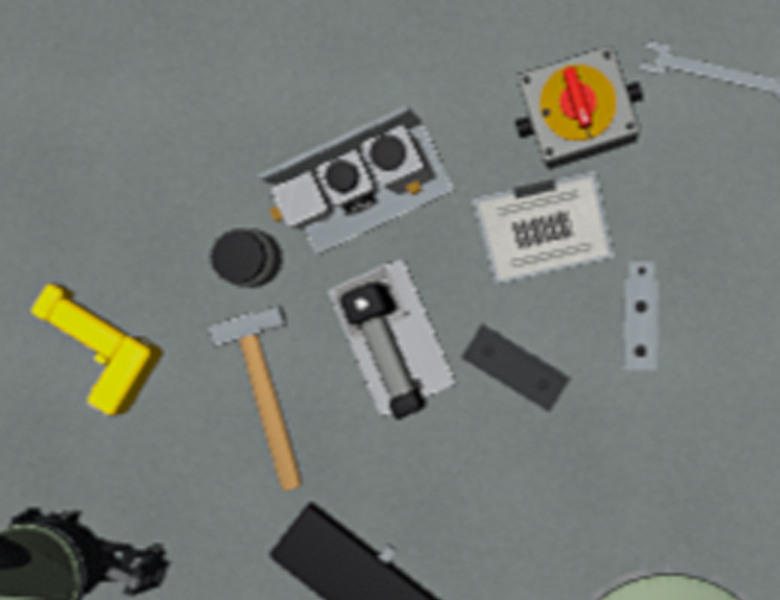

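View pics/zs.png

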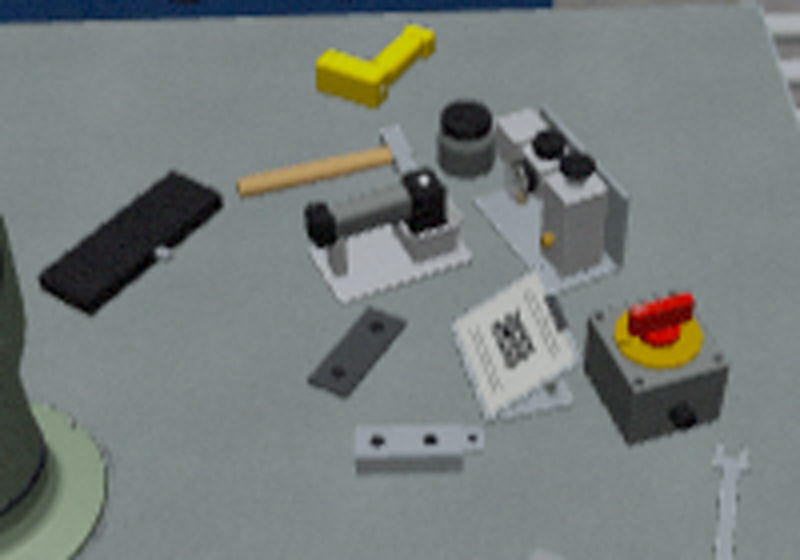

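View pics/zt2.png

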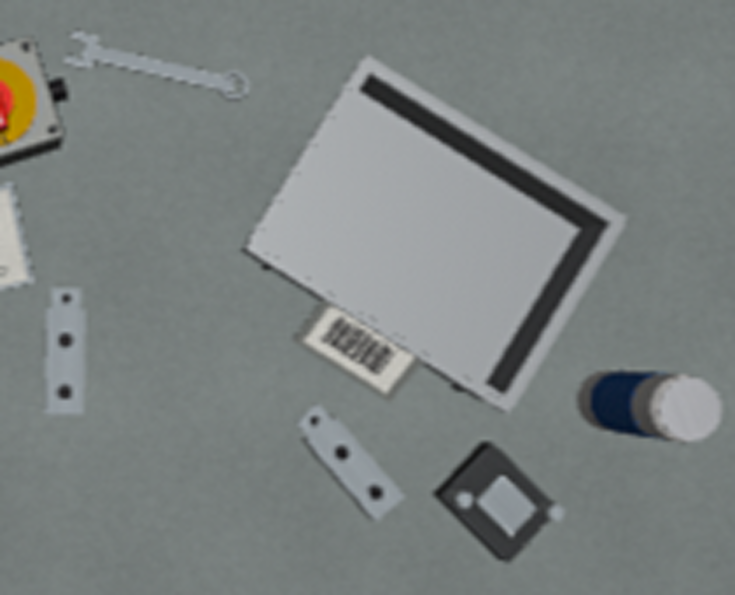

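```bash
cat > h.py <<'E'
import numpy as np, cv2
from workcell import bot
def ray(m,px):
    R=np.array(m['R']);t=np.array(m['t'])
    c=-R.T@t
    d=R.T@np.array([(px[0]-m['cx'])/m['fx'],(px[1]-m['cy'])/m['fy'],1.])
    return c,d/np.linalg.norm(d)
def onz(m,px,z):
    c,d=ray(m,px); return c+d*(z-c[2])/d[2]
def tri(obs):
    A=np.zeros((3,3));b=np.zeros(3)
    for m,p in obs:
        c,d=ray(m,p);P=np.eye(3)-np.outer(d,d);A+=P;b+=P@c
    X=np.linalg.solve(A,b)
    return X,[np.linalg.norm((np.eye(3)-np.outer(d,d))@(X-c)) for c,d in (ray(m,p) for m,p in obs)]
def proj(m,X):
    X=np.atleast_2d(X);q=X@np.array(m['R']).T+np.array(m['t'])
    return np.c_[m['fx']*q[:,0]/q[:,2]+m['cx'],m['fy']*q[:,1]/q[:,2]+m['cy']]
E
python3 - <<'E'
from h import *
T=bot.camera_model('top');S=bot.camera_model('side');W=bot.camera_model('wrist')
def zt(x,y):return (x/3+115,y/3+125)
def zs(x,y):return (x/4+190,y/4+115)
def z2(x,y):return (x/3.5+310,y/3.5+130)
print('knob',tri([(T,zt(388,553)),(S,zs(163,255)),(W,(116,192))]))
print('slab corner top right',tri([(T,zt(311,504)),(S,zs(222,200))]), tri([(T,zt(311,504)),(S,zs(172,172))]),tri([(T,zt(271,553)),(S,zs(172,172))]))
print('slab W', tri([(S,zs(222,192)),(W,(210,207)),(T,zt(311,504))]))
print('plunger?',tri([(T,zt(388,152)),(S,zs(578,165))]),'knob',tri([(T,zt(343,175)),(S,zs(550,143))]))
print('iso',onz(T,zt(577,97),.145),onz(S,zs(661,313),.135), tri([(T,zt(577,97)),(S,zs(661,308))]))
print('jobmid',onz(T,zt(543,230),.05),onz(S,zs(513,338),.05))
print('totelab',onz(T,z2(360,346),.06))
for n,z in (('b0 lug',(66,298)),('b0 h1',(66,340)),('b0 h2',(65,391)),('b1lug',(313,420)),('b1h1',(342,453)),('b1h2',(376,492))): print(n,onz(T,z2(*z),.03))
for th in ('bracket0','tote','scanner','holder','job_label','tote_label','isolator_grip','plunger_top','flat_blank','wrench','mallet','oil_can','grease_jar','die_block'):
  for c in ('top','side'):
    r=bot.silhouettes(c,th); print(th,c,[(round(float(d['conf']),2),np.round(d['box']).tolist()) for d in r])
E
```

```text
knob (array([0.1678641 , 0.33937084, 0.01451032]), [np.float64(0.0005149706243409101), np.float64(0.00039160814198645124), np.float64(0.0005340730464605878)])
slab corner top right (array([0.22937688, 0.43410883, 0.01396344]), [np.float64(0.0013263751446765959), np.float64(0.001326375144676505)]) (array([0.20864571, 0.41935411, 0.0695878 ]), [np.float64(0.02820043497939181), np.float64(0.028200434979391776)]) (array([0.1696921 , 0.48034408, 0.02161653]), [np.float64(0.0012849731496041915), np.float64(0.0012849731496041618)])
slab W (array([0.22897271, 0.43626511, 0.02065256]), [np.float64(0.003924557092160609), np.float64(0.0031582009080852094), np.float64(0.0036634095249469126)])
plunger? (array([0.64366326, 0.31708399, 0.14679755]), [np.float64(0.0007333203384807172), np.float64(0.0007333203384805056)]) knob (array([0.61844841, 0.37007078, 0.13658589]), [np.float64(0.00014507107144678716), np.float64(0.00014507107144681603)])
iso [0.70452849 0.10271845 0.145     ] [0.70575169 0.0932827  0.135     ] (array([0.7070929 , 0.10294378, 0.13242881]), [np.float64(0.0003172991062404278), np
[... 1669 characters left out ...]
 204.0, 21.0, 20.0])]
wrench top [(0.49, [354.0, 149.0, 44.0, 19.0]), (0.38, [410.0, 261.0, 31.0, 35.0])]
wrench side [(0.53, [369.0, 247.0, 11.0, 40.0])]
mallet top [(0.8, [201.0, 257.0, 26.0, 63.0])]
mallet side [(0.57, [272.0, 154.0, 48.0, 18.0]), (0.39, [355.0, 196.0, 15.0, 17.0])]
oil_can top [(0.81, [496.0, 248.0, 39.0, 20.0])]
oil_can side [(0.72, [282.0, 362.0, 24.0, 47.0]), (0.26, [372.0, 246.0, 16.0, 44.0])]
grease_jar top [(0.64, [197.0, 211.0, 23.0, 18.0])]
grease_jar side [(0.5, [307.0, 149.0, 15.0, 24.0]), (0.39, [272.0, 154.0, 41.0, 18.0])]
die_block top [(0.98, [454.0, 275.0, 36.0, 33.0])]
die_block side [(0.78, [251.0, 337.0, 39.0, 41.0]), (0.38, [273.0, 155.0, 48.0, 18.0])]
```

```bash
python3 - <<'E'
from h import *
T=bot.camera_model('top')
def z2(x,y):return (x/3.5+310,y/3.5+130)
C=np.array([onz(T,z2(*p),.085) for p in ((370,55),(627,215),(510,410),(245,250))]);print(C)
for i in range(4): print(np.linalg.norm(C[i]-C[(i+1)%4]), np.arctan2(*(C[(i+1)%4]-C[i])[[1,0]]))
c=C.mean(0);print(c)
L=onz(T,z2(360,346),.06); print('label dir',np.arctan2(*(c-L)[[1,0]]),np.linalg.norm((c-L)[:2]))
W=bot.camera_model('wrist');print('wristcam pos',-W['R'].T@W['t'],W['R'][2])
E
```

```text
[[ 0.75445486 -0.28495174  0.085     ]
 [ 0.58785995 -0.54363485  0.085     ]
 [ 0.39122182 -0.41818754  0.085     ]
 [ 0.55533819 -0.15309626  0.085     ]]
0.30768623097429065 -2.142950225288759
0.23324575521570265 2.573727850193103
0.3117812887828965 1.016455448984912
0.23881649821620113 -0.5849053910776559
[ 0.5722187 -0.3499676  0.085    ]
label dir -0.582149367686309 0.13807924458801193
wristcam pos [0.15541057 0.61068233 0.37392872] [ 0.30238072 -0.12360158 -0.94513943]
```

```bash
python3 -m crank '{"travel":[[20,-54.5,0],[20,-54.5,0],[20,-54.5,0],[20,-54.5,0],[20,-54.5,0],[20,-54.5,0],[20,-54.5,0],[20,-54.5,0]],"rot":[[0,0,21],[0,0,21],[0,0,21],[0,0,21],[0,0,21],[0,0,21],[0,0,21],[0,0,21]]}' 0.6 40
python3 - <<'E'
from h import *
s=bot.observe();print(s['qpos'],s['position'],s['tool_rot'],s['qd'])
E
```

```text
clock: 2.35
position: [0.3733, 0.2016, 0.3042]
tool_rot: [3.141, 0.001, 3.122]
force: [1.5, 0.7, 0.3]
grip_width: 0.0683
[-0.62483969  0.20128649 -0.0117494   2.0970458   0.00311785  0.84240223
  0.91311071] [0.37333569 0.2016185  0.30419571] [3.14104209e+00 6.79238597e-04 3.12233217e+00] [ 0.84666421 -0.16075163  0.31626881  0.21800135 -0.08887821 -0.06794301
  1.20533305]
```

```bash
python3 -m crank '{"travel":[[6,-17,0],[6,-17,-2],[6,-17,-8],[6,-17,-12],[6,-17,-12],[6,-17,-12],[6,-17,-12]],"rot":[[0,0,0],[0,0,0],[0,0,0],[0,0,0],[0,0,0],[0,0,0],[0,0,0]]}' 0.6 40
python3 - <<'E'
from h import *
s=bot.observe();print(s['qpos'],s['position'],s['tool_rot'])
im=bot.grab_frame('wrist');cv2.imwrite('pics/w1.png',im[:,:,::-1])
r=bot.silhouettes('wrist','bracket0');print([(d['conf'],d['box']) for d in r])
E
```

```text
clock: 3.05
position: [0.4329, 0.0335, 0.1838]
tool_rot: [-3.141, -0.001, 3.121]
force: [0.1, 0.6, 0.3]
grip_width: 0.0683
[-0.27267157  0.42817049  0.07406876  2.19151886 -0.06142232  0.52509297
  1.39857014] [0.43290608 0.0334857  0.18377892] [-3.14133873e+00 -1.31094394e-03  3.12142910e+00]
[(0.63, [316.4, 224.3, 55.7, 156.4])]
```

View pics/w1.png

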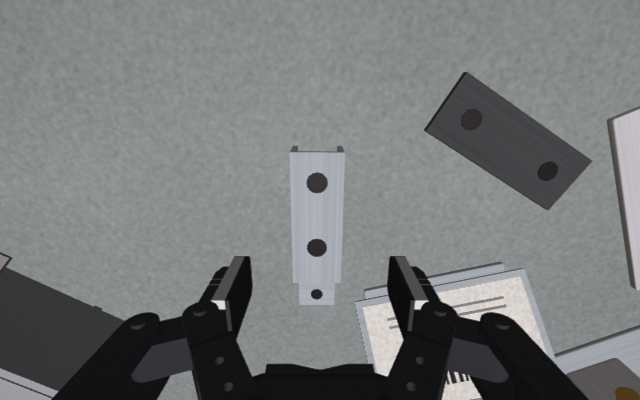

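```bash
python3 - <<'E'
from h import *
W=bot.camera_model('wrist');print(bot.observe()['position'])
P=np.array([onz(W,p,.03)[:2] for p in ((290,152),(344,152),(341,282),(293,282),(317,183),(316.5,247.5),(317,294))]);print(P)
print('centre',P[:4].mean(0),'holes',(P[4]+P[5])/2,'yaw',np.arctan2(*(P[6]-P[4])[::-1]))
E
```

```text
[0.43342249 0.03431877 0.1849713 ]
[[0.38767318 0.01363414]
 [0.38838422 0.0528674 ]
 [0.4983755  0.05120184]
 [0.49764514 0.010758  ]
 [0.41141116 0.03276821]
 [0.46553037 0.03124648]
 [0.50996006 0.03073343]]
centre [0.44301951 0.03211534] holes [0.43847077 0.03200734] yaw -0.02064446683355914
```

```bash
python3 -m crank '{"travel":[[0.8,-0.2,-4],[0.8,-0.2,-8],[0.8,-0.2,-10.6],[0.8,-0.2,-10.6],[0.8,-0.2,-10.6]],"rot":[[0,0,0],[0,0,0],[0,0,0],[0,0,0],[0,0,0]]}' 0.6 40
python3 -m crank '{"travel":[[0,0,0],[0,0,0],[0,0,0],[0,0,0],[0,0,0],[0,0,0]],"rot":[[0,0,0],[0,0,0],[0,0,0],[0,0,0],[0,0,0],[0,0,0]]}' -1 40
```

```text
clock: 3.65
position: [0.4415, 0.0321, 0.0791]
tool_rot: [3.141, 0.001, 3.123]
force: [-0.0, -0.2, 0.0]
grip_width: 0.0686
clock: 4.25
position: [0.4418, 0.0318, 0.0795]
tool_rot: [3.141, 0.003, 3.122]
force: [-2.9, 1.6, 21.1]
grip_width: 0.0391
```

```bash
python3 -m crank '{"travel":[[0,0,4],[0,0,9],[2,-4,13],[4,-8,13],[6,-12,13],[8,-16,13],[10,-20,13],[12.5,-24,13]],"rot":[[0,0,0],[0,0,0],[0,0,-8],[0,0,-15],[0,0,-23],[0,0,-31.5],[0,0,-31.5],[0,0,-31.5]]}' - 40
python3 -m crank '{"travel":[[2,-4,0],[3.9,-6.9,0],[3.9,-6.9,0],[3.9,-6.9,0]],"rot":[[0,0,0],[0,0,0],[0,0,0],[0,0,0]]}' - 40
python3 - <<'E'
from h import *
s=bot.observe();print(s['qpos'],s['position'],s['tool_rot'],s['grip_width'])
for n in('wrist','top'):
  im=bot.grab_frame(n);cv2.imwrite(f'pics/{n}2.png',im[:,:,::-1])
E
```

```text
clock: 5.05
position: [0.5663, -0.21, 0.2092]
tool_rot: [3.141, 0.001, 2.572]
force: [0.9, 1.6, -2.0]
grip_width: 0.039
clock: 5.45
position: [0.6047, -0.2778, 0.2083]
tool_rot: [3.141, 0.0, 2.572]
force: [0.3, 1.2, -1.8]
grip_width: 0.0389
[ 0.19233573  0.70432735  0.23760345  1.57491418 -0.19835382  0.88601816
  1.50204564] [ 0.60474128 -0.27776924  0.20833695] [3.14135724e+00 3.47154998e-05 2.57156840e+00] 0.038901301633570834
```

View pics/wrist2.png

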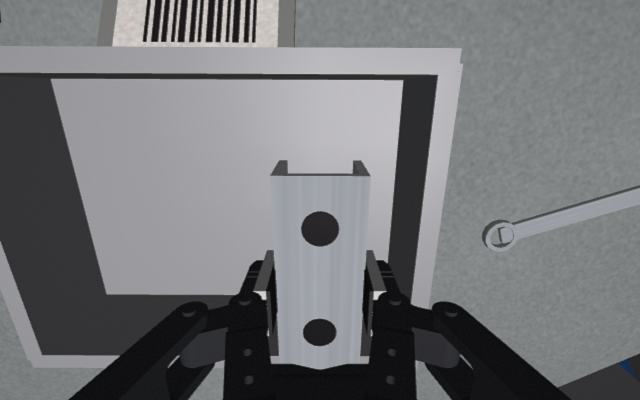

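View pics/top2.png

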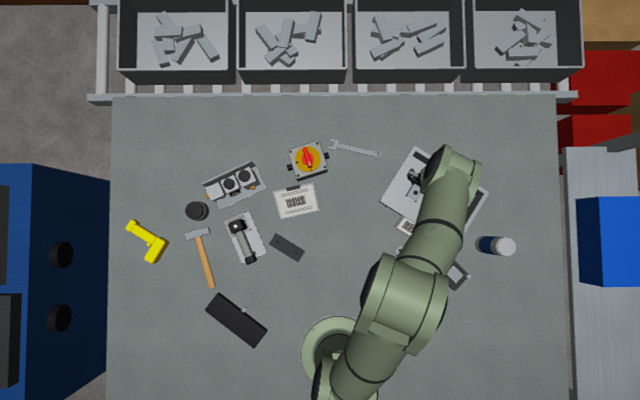

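```bash
python3 -m crank '{"travel":[[0,0,-4],[0,0,-8],[0,0,-11.2],[0,0,-11.8],[0,0,-11.8]],"rot":[[0,0,0],[0,0,0],[0,0,0],[0,0,0],[0,0,0]]}' - 40
python3 -m crank '{"travel":[[0,0,0],[0,0,0],[0,0,0],[0,0,4],[0,0,8],[0,0,12]],"rot":[[0,0,0],[0,0,0],[0,0,0],[0,0,0],[0,0,0],[0,0,0]]}' 0.5 40
python3 - <<'E'
from h import *
s=bot.observe();print(s['qpos'],s['position'],s['tool_rot'],s['grip_width'])
for n in('wrist',):
  im=bot.grab_frame(n);cv2.imwrite(f'pics/{n}3.png',im[:,:,::-1])
E
```

```text
clock: 6.05
position: [0.6049, -0.2768, 0.0901]
tool_rot: [-3.141, -0.001, 2.573]
force: [1.1, 0.6, -2.3]
grip_width: 0.0394
clock: 6.65
position: [0.6049, -0.2775, 0.2121]
tool_rot: [3.141, 0.001, 2.572]
force: [0.8, -0.5, 0.0]
grip_width: 0.0636
[ 0.18983407  0.69993588  0.24076267  1.57285621 -0.19859568  0.89227048
  1.50250004] [ 0.60490567 -0.2775256   0.21211343] [3.14147773e+00 6.14282189e-04 2.57227605e+00] 0.06359187317657108
```

View pics/wrist3.png

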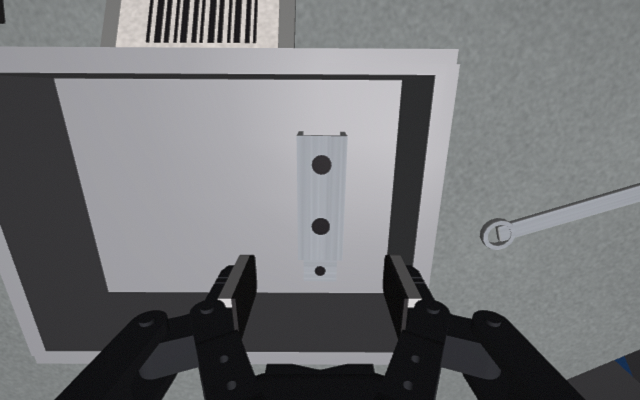

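```bash
python3 -m crank '{"travel":[[-4,0,0],[-8,0,0],[-12,0,0],[-16,0,0],[-20,0,0],[-24,0,0],[-28,0,0],[-28,0,0]],"rot":[[0,0,-8.5],[0,0,-17],[0,0,-25.5],[0,0,-34],[0,0,-42.5],[0,0,-51],[0,0,-59.5],[0,0,-68]]}' 0.6 40
python3 -m crank '{"travel":[[0,0,-1],[0,0,-1],[0,0,-1],[0,0,-2],[0,0,-2],[0,0,-2],[0,0,-2]],"rot":[[0,0,-8.5],[0,0,-17],[0,0,-25.5],[0,0,-34],[0,0,-39],[0,0,-39],[0,0,-39]]}' 0.6 40
python3 - <<'E'
from h import *
s=bot.observe();print(s['qpos'],s['position'],s['tool_rot'],s['grip_width'])
for n in('wrist',):
  im=bot.grab_frame(n);cv2.imwrite(f'pics/{n}4.png',im[:,:,::-1])
E
```

```text
clock: 7.5
position: [0.3208, -0.2774, 0.2105]
tool_rot: [-3.141, -0.001, 1.375]
force: [0.6, 0.4, -1.0]
grip_width: 0.0685
clock: 8.2
position: [0.3252, -0.2775, 0.1902]
tool_rot: [3.141, -0.0, 0.708]
force: [-0.3, 0.4, -0.1]
grip_width: 0.0683
[ 0.0186914   0.52207634  0.7279605   2.22627327 -0.62557833  0.60285359
  0.3502441 ] [ 0.32519516 -0.27751162  0.19019163] [ 3.14098983e+00 -3.47447424e-04  7.08064482e-01] 0.06826659603524234
```

View pics/wrist4.png

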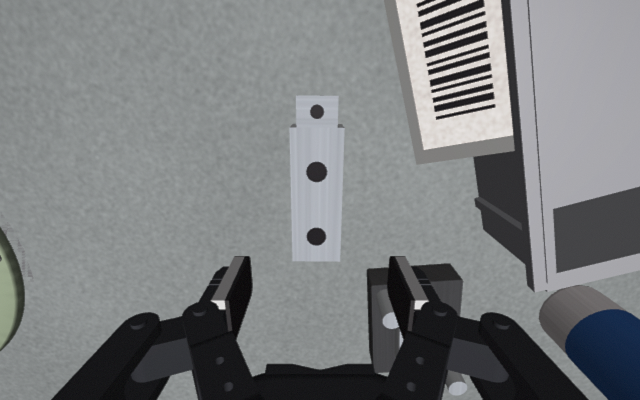

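```bash
python3 - <<'E'
from h import *
W=bot.camera_model('wrist');print(bot.observe()['position'])
P=np.array([onz(W,p,.03)[:2] for p in ((290,127),(344,127),(341,262),(291,262),(316.5,172),(316,237),(317,111.5))]);print(P)
c=(P[:4].mean(0)+(P[4]+P[5])/2)/2
print('centre',P[:4].mean(0),'holes',(P[4]+P[5])/2,'yaw',np.arctan2(*(P[6]-P[5])[::-1]))
D=np.array([onz(W,p,.06)[:2] for p in ((367,269),(461,265),(370,371))])
y=.708;R=np.array([[np.cos(y),np.sin(y)],[-np.sin(y),np.cos(y)]])
print('die in bracket frame',(D-c)@R.T)
E
```

```text
[ 0.32518958 -0.2775163   0.19019619]
[[ 0.35610592 -0.22194315]
 [ 0.38156599 -0.25167475]
 [ 0.29735662 -0.32426853]
 [ 0.26999063 -0.2922837 ]
 [ 0.34312335 -0.25821927]
 [ 0.30135914 -0.29323488]
 [ 0.37706833 -0.22979162]]
centre [ 0.32625479 -0.27254253] holes [ 0.32224124 -0.27572708] yaw 0.6974780364639566
die in bracket frame [[-0.04138601 -0.03753153]
 [-0.03803719 -0.10648112]
 [-0.13979477 -0.04501725]]
```

```bash
python3 -m crank '{"travel":[[0.85,1.1,-3],[0.85,1.1,-7],[0.85,1.1,-10.5],[0.85,1.1,-11],[0.85,1.1,-11]],"rot":[[0,0,-0.5],[0,0,-0.5],[0,0,-0.5],[0,0,-0.5],[0,0,-0.5]]}' 0.35 40
python3 -m crank '{"travel":[[0,0,0],[0,0,0],[0,0,0],[0,0,0],[0,0,0],[0,0,0]],"rot":[[0,0,0],[0,0,0],[0,0,0],[0,0,0],[0,0,0],[0,0,0]]}' -1 40
```

```text
clock: 8.75
position: [0.3331, -0.2669, 0.0801]
tool_rot: [-3.141, -0.0, 0.696]
force: [-0.7, -0.2, -0.3]
grip_width: 0.0578
clock: 9.35
position: [0.334, -0.2669, 0.0815]
tool_rot: [3.139, -0.0, 0.697]
force: [-2.4, -1.8, 7.0]
grip_width: 0.0393
```

```bash
python3 -m crank '{"travel":[[0,0,4],[0,0,9],[3,-1.5,13],[7,-3.5,13],[11,-5.5,13],[15,-7.6,13],[18.5,-9.5,13],[19.2,-9.9,13]],"rot":[[0,0,0],[0,0,0],[0,0,8],[0,0,17],[0,0,17],[0,0,17],[0,0,17],[0,0,17]]}' - 40
python3 -m crank '{"travel":[[0,0,0],[0,0,-4],[0,0,-8],[0,0,-11.4],[0,0,-12],[0,0,-12]],"rot":[[0,0,0],[0,0,0],[0,0,0],[0,0,0],[0,0,0],[0,0,0]]}' - 40
python3 -m crank '{"travel":[[0,0,0],[0,0,0],[0,0,0],[0,0,4],[0,0,9],[0,0,14]],"rot":[[0,0,0],[0,0,0],[0,0,0],[0,0,0],[0,0,0],[0,0,0]]}' 0.5 40
python3 - <<'E'
from h import *
s=bot.observe();print(s['qpos'],s['position'],s['tool_rot'],s['grip_width'])
for n in('wrist',):
  im=bot.grab_frame(n);cv2.imwrite(f'pics/{n}5.png',im[:,:,::-1])
E
```

```text
clock: 10.15
position: [0.5286, -0.3662, 0.2113]
tool_rot: [3.139, 0.001, 0.995]
force: [-1.1, 0.8, -1.7]
grip_width: 0.0392
clock: 10.75
position: [0.5249, -0.3653, 0.0908]
tool_rot: [-3.141, 0.001, 0.993]
force: [1.2, 0.1, -0.6]
grip_width: 0.0393
clock: 11.35
position: [0.5251, -0.3655, 0.2321]
tool_rot: [-3.141, 0.0, 0.993]
force: [0.3, -0.3, 0.0]
grip_width: 0.0639
[ 0.08886264  0.73618139  0.68985523  1.64863567 -0.54868809  0.95947732
  0.39684665] [ 0.52510217 -0.36546383  0.2321207 ] [-3.14144730e+00  2.44264635e-04  9.92504025e-01] 0.06390785744018525
```

View pics/wrist5.png

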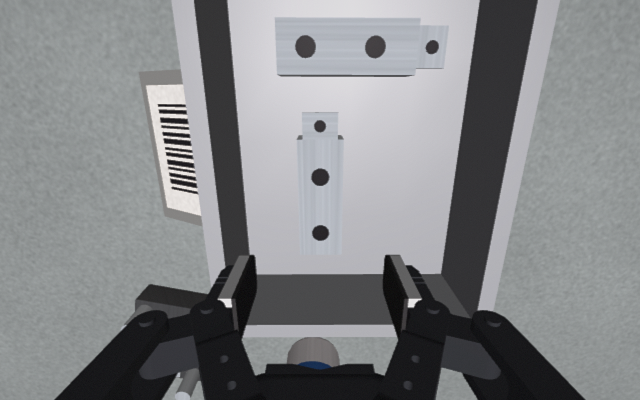

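```bash
python3 - <<'E'
from h import *
T=bot.camera_model('top');S=bot.camera_model('side')
def zt(x,y):return (x/3+115,y/3+125)
print('head',onz(T,zt(365,303),.102),'butt',onz(T,zt(404,402),.095))
print('job mid', onz(T,zt(543,230),.05))
for n in('top','side'):
  im=bot.grab_frame(n);cv2.imwrite(f'pics/{n}6.png',im[:,:,::-1])
t=cv2.imread('pics/top6.png');cv2.imwrite('pics/zt6.png',cv2.resize(t[170:400,110:400],None,fx=2.6,fy=2.6,interpolation=cv2.INTER_CUBIC))
E
```

```text
head [0.47259759 0.35145882 0.102     ] butt [0.35735297 0.30722016 0.095     ]
job mid [0.55921677 0.14690181 0.05      ]
```

View pics/zt6.png

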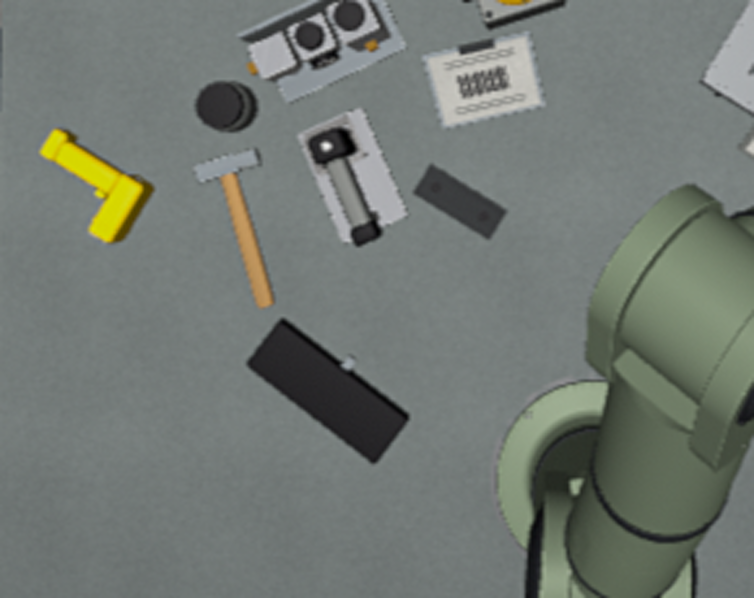

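View pics/side6.png

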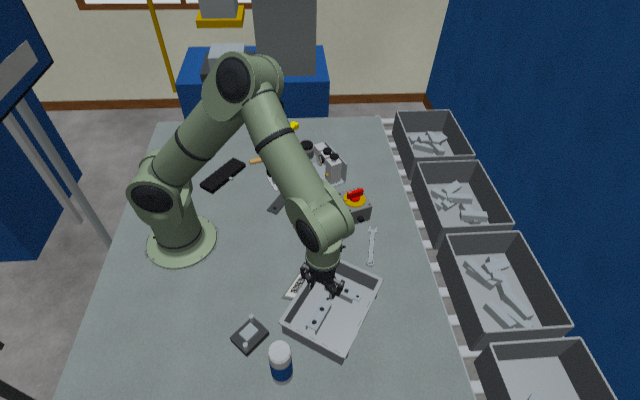

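```bash
python3 -m crank '{"travel":[[0,1,5],[0,5,9],[0,10,9],[0,15,9],[0,20,9],[-1,25,9],[-2,30,9],[-3,35,9]],"rot":[[0,0,0],[0,0,-6],[0,0,-12],[0,0,-18],[0,0,-24],[0,0,-30],[0,0,-36],[0,0,-36]]}' 0.5 40
python3 -m crank '{"travel":[[-1,5,0],[-2,10,0],[-3,15,0],[-4,20,0],[-5,25,0],[-6,30,-2],[-6.5,34,-4],[-6.5,35,-4]],"rot":[[0,0,0],[0,0,0],[0,0,0],[0,0,0],[0,0,0],[0,0,0],[0,0,0],[0,0,0]]}' 0.5 40
python3 -m crank '{"travel":[[0,0,0],[0,0,0]],"rot":[[0,0,0],[0,0,0]]}'
python3 - <<'E'
from h import *
s=bot.observe();print(s['qpos'],s['position'],s['tool_rot'],s['grip_width'])
for n in('wrist',):
  im=bot.grab_frame(n);cv2.imwrite(f'pics/{n}7.png',im[:,:,::-1])
for th in ('scanner','holder','job_label'):
    r=bot.silhouettes('wrist',th); print(th,[(round(float(d['conf']),2),np.round(d['box']).tolist()) for d in r])
E
```

```text
clock: 12.3
position: [0.4972, -0.0265, 0.3195]
tool_rot: [-3.142, 0.001, 0.36]
force: [0.4, 1.3, 0.2]
grip_width: 0.0643
clock: 13.1
position: [0.4306, 0.326, 0.2771]
tool_rot: [3.141, 0.003, 0.37]
force: [-0.4, -0.6, -0.1]
grip_width: 0.0642
clock: 13.3
position: [0.4334, 0.3207, 0.28]
tool_rot: [3.141, -0.0, 0.364]
force: [-0.1, 0.6, 1.8]
grip_width: 0.0638
[-1.44229235  0.6616531   1.05951679  1.88554286 -0.68327833  1.01185229
 -1.28904148] [0.43336299 0.32070439 0.28004164] [ 3.14089014e+00 -1.63403230e-05  3.63800796e-01] 0.06377770320833921
scanner [(0.83, [294.0, 202.0, 60.0, 181.0]), (0.67, [21.0, 95.0, 41.0, 83.0])]
holder [(0.83, [298.0, 160.0, 95.0, 151.0])]
job_label [(0.64, [539.0, 113.0, 202.0, 134.0])]
```

View pics/wrist7.png

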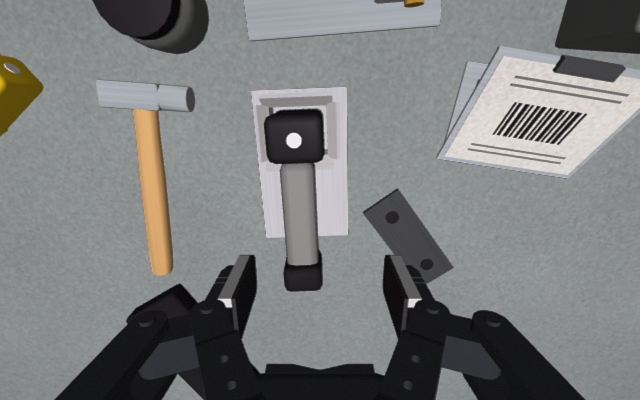

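```bash
python3 - <<'E'
from h import *
W=bot.camera_model('wrist');p=bot.observe()['position'];print(p)
h=onz(W,(294,136),.102);print('head top ctr',h,'dot',onz(W,(293.5,140),.102))
a=onz(W,(298,168),.098);b=onz(W,(302,258),.098);print(a,b,'yaw',np.arctan2(*(a-b)[[1,0]]),np.linalg.norm(a-b))
for px in ((265,115),(324,115),(267,162),(324,162)): print(onz(W,px,.102))
for px in ((252,92),(347,87),(267,238),(348,235)): print('base',onz(W,px,.002))
J=onz(W,(540,124),.05);print('job',J)
# corners: bottom edge / top edge
for px,z in (((442,158),.022),((568,176),.022),((500,48),.078),): print(onz(W,px,z))
c=bot.observe()['position']
# barcode bar direction
print(onz(W,(511,103),.056)-onz(W,(496,137),.044))
E
```

```text
[0.43350052 0.32072374 0.28037315]
head top ctr [0.47353355 0.35782693 0.102     ] dot [0.47043706 0.35716312 0.102     ]
[0.44936633 0.34618237 0.098     ] [0.37108877 0.3145232  0.098     ] yaw 0.3843345782855918 0.08443742288056433
[0.48069504 0.38405937 0.102     ]
[0.49689196 0.34145639 0.102     ]
[0.44608624 0.37142098 0.102     ]
[0.46251966 0.32819664 0.102     ]
base [0.48621289 0.41753076 0.002     ]
base [0.52655056 0.32542286 0.002     ]
base [0.32896488 0.35082254 0.002     ]
base [0.36838817 0.25863521 0.002     ]
job [0.55872953 0.14626046 0.05      ]
[0.49584502 0.20478279 0.022     ]
[0.52699478 0.06713226 0.022     ]
[0.59306531 0.22858876 0.078     ]
[0.03031147 0.01026458 0.012     ]
```

```bash
python3 -m crank '{"travel":[[-0.4,1.7,-4],[-0.4,1.7,-7.5],[-0.4,1.7,-7.5],[-0.4,1.7,-7.5]],"rot":[[0,0,0.4],[0,0,0.4],[0,0,0.4],[0,0,0.4]]}' 0.5 40
python3 - <<'E'
from h import *
s=bot.observe();print(s['qpos'],s['position'],s['tool_rot'],s['grip_width'])
for n in('wrist',):
  im=bot.grab_frame(n);cv2.imwrite(f'pics/{n}8.png',im[:,:,::-1])
W=bot.camera_model('wrist')
p=np.array(s['position']);y=s['tool_rot'][2]
g=p+np.array([0,0,-.054]);print('grasp px',proj(W,g)); 
print('axis px',proj(W,np.array([p+[k*np.cos(y),k*np.sin(y),.102-p[2]] for k in (0,.025,.045,.065)])))
E
```

```text
clock: 13.9
position: [0.4297, 0.3379, 0.206]
tool_rot: [3.141, -0.0, 0.37]
force: [0.6, -0.4, 1.6]
grip_width: 0.0639
[-1.39182689  0.7557665   0.94310234  1.92616692 -0.79675871  0.88788143
 -1.23243643] [0.42974005 0.33789273 0.20595519] [ 3.14115001e+00 -1.57731773e-04  3.70089830e-01] 0.06390571556355906
grasp px [[320.67424192 281.41688297]]
axis px [[320.32726614 235.20950435]
 [320.39227156 196.85636396]
 [320.44857316 163.63847277]
 [320.50916784 127.8876615 ]]
```

View pics/wrist8.png

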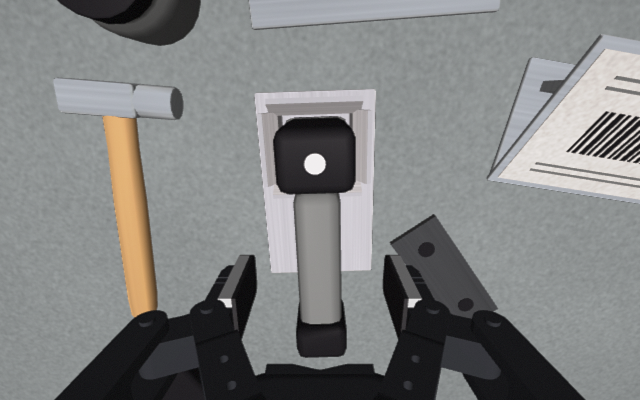

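```bash
python3 -m crank '{"travel":[[0.3,0.3,-3.5],[0.3,0.3,-6.5],[0.3,0.3,-7.1],[0.3,0.3,-7.1],[0.3,0.3,-7.1]],"rot":[[0,0,1.7],[0,0,1.7],[0,0,1.7],[0,0,1.7],[0,0,1.7]]}' 0.5 60
python3 -m crank '{"travel":[[0,0,0],[0,0,0],[0,0,0],[0,0,0],[0,0,0],[0,0,0]],"rot":[[0,0,0],[0,0,0],[0,0,0],[0,0,0],[0,0,0],[0,0,0]]}' -1 60
python3 - <<'E'
from h import *
s=bot.observe();print(s['qpos'],s['position'],s['tool_rot'],s['grip_width'])
for n in('wrist',):
  im=bot.grab_frame(n);cv2.imwrite(f'pics/{n}9.png',im[:,:,::-1])
E
```

```text
clock: 14.45
position: [0.4329, 0.3419, 0.1358]
tool_rot: [-3.141, -0.002, 0.401]
force: [0.4, 0.0, 0.1]
grip_width: 0.0641
clock: 15.05
position: [0.4323, 0.342, 0.1347]
tool_rot: [-3.141, -0.001, 0.401]
force: [-2.3, -1.0, 12.0]
grip_width: 0.0295
[-1.3161518   0.84336661  0.81676488  1.94770362 -0.90358762  0.76634981
 -1.12925735] [0.43232167 0.34195312 0.1347113 ] [-3.14090016e+00 -8.01937654e-04  4.01402873e-01] 0.02945538521047951
```

View pics/wrist9.png

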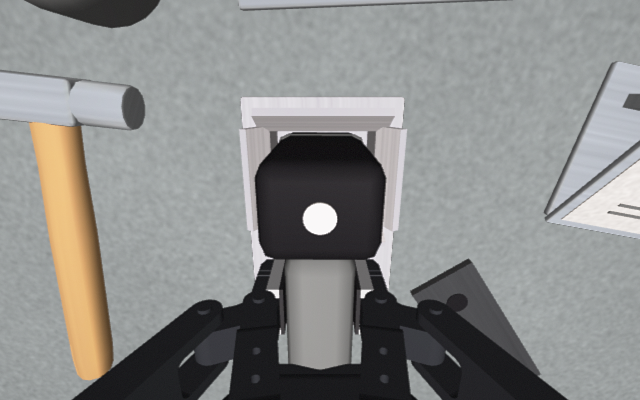

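```bash
python3 - <<'E'
from h import *
W=bot.camera_model('wrist');s=bot.observe();p=s['position'];y=s['tool_rot'][2];u=np.array([np.cos(y),np.sin(y),0]);v=np.array([-np.sin(y),np.cos(y),0])
for n,px,z in (('dot',(320,219),.102),('rear',(320,259),.1),('front top',(320,139),.102),('l',(257,205),.1),('r',(385,205),.1),('hl',(288,300),.098),('hr',(351,300),.098),('cup top front',(320,98),.057),('cup l',(241,180),.057),('cup r',(405,180),.057)):
    d=onz(W,px,z)-p; print(n,d@u,d@v)
E
```

```text
dot 0.04017137782371071 0.0003024049075808742
rear 0.022847938171501176 0.0002805634957126768
front top 0.06849038836200773 0.00033247085104484014
l 0.04475831814428023 0.022902798214608076
r 0.04477983903394581 -0.023010552099306636
hl 0.002721768674083439 0.013343445186830848
hr 0.0027357975028732395 -0.012422347889886356
cup top front 0.08061076310581321 0.00026772897566980716
cup l 0.04226815408283668 0.03910459698630907
cup r 0.04230458330847117 -0.04159877119054437
```

```bash
cat >> h.py <<'E'
from scipy.spatial.transform import Rotation as Ro
def Rt(rpy): return Ro.from_euler('xyz',rpy)
OFF=np.array([.044,0,.1267])
def plan(L,n,dist,extra=0):
    s=bot.observe();p=np.array(s['position']);R0=Rt(s['tool_rot'])
    n=n/np.linalg.norm(n)
    zt=R0.as_matrix()[:,2]
    ax=np.cross(zt,-n);a=np.arctan2(np.linalg.norm(ax),zt@-n)
    D=Ro.from_rotvec(-n*extra)*Ro.from_rotvec(ax/np.linalg.norm(ax)*a)
    R1=D*R0
    tcp=L+dist*n-R1.apply(OFF)
    print('target tcp',tcp,'travel cm',(tcp-p)*100,'rot deg',np.degrees(D.as_rotvec()))
def nose():
    s=bot.observe();R=Rt(s['tool_rot']);return np.array(s['position'])+R.apply(OFF),-R.as_matrix()[:,2]
E
python3 - <<'E'
from h import *
J=np.array([.559,.1465,.05]);y=.23
n=np.array([-np.sin(.55)*np.cos(y),-np.sin(.55)*np.sin(y),np.cos(.55)])
plan(J,n,.11)
T=np.array([.457,-.274,.06]);y=-.57
n=np.array([-np.sin(.5)*np.cos(y),-np.sin(.5)*np.sin(y),np.cos(.5)]);plan(T,n,.11)
E
```

```text
target tcp [0.40425638 0.10257215 0.22913025] travel cm [ -2.80806846 -23.93601109   9.44389613] rot deg [ 7.13536196e+00 -3.06568812e+01 -2.55160210e-02]
target tcp [ 0.32351261 -0.23158192  0.25581806] travel cm [-10.88244563 -57.35141822  12.11267718] rot deg [-15.5086189  -24.0964913   -0.02921757]
```

```bash
python3 -m crank '{"travel":[[0,0,2],[0,0,5],[0,0,9],[0,0,11],[0,0,11]],"rot":[[0,0,0],[0,0,0],[0,0,0],[0,0,0],[0,0,0]]}' - 60
python3 - <<'E'
from h import *
J=np.array([.559,.1465,.05]);y=.23
n=np.array([-np.sin(.55)*np.cos(y),-np.sin(.55)*np.sin(y),np.cos(.55)])
for e in (-50,-80): plan(J,n,.11,np.radians(e))
s=bot.observe();print(s['qpos'],s['force'],s['grip_width'])
im=bot.grab_frame('wrist');cv2.imwrite('pics/w10.png',im[:,:,::-1])
E
```

```text
clock: 15.6
position: [0.4327, 0.3422, 0.2463]
tool_rot: [-3.14, -0.003, 0.401]
force: [0.7, 1.0, -2.6]
grip_width: 0.0293
target tcp [0.42882989 0.07696845 0.24022091] travel cm [ -0.38625385 -26.52196553  -0.6102005 ] rot deg [ -6.84863428 -31.77229784  48.61163732]
target tcp [0.44843574 0.0754224  0.25170872] travel cm [  1.57433163 -26.6765709    0.53858065] rot deg [-15.61952806 -30.49402196  77.7383698 ]
[-1.42273394  0.7092982   0.99359249  1.88605832 -0.73201091  0.95795817
 -1.25560481] [ 0.66253464  1.00963508 -2.6358357 ] 0.02925332033046147
```

View pics/w10.png

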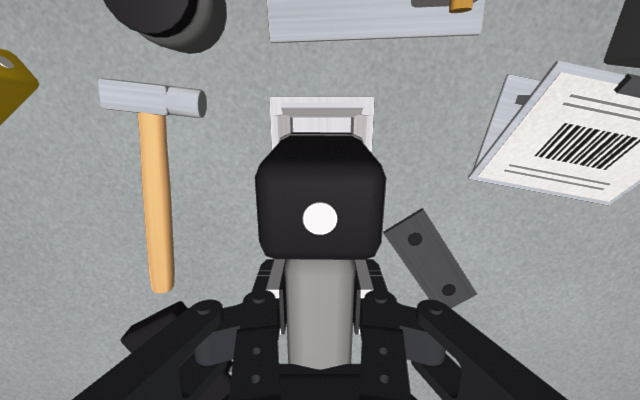

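```bash
python3 -m crank '{"travel":[[0,-2.5,2],[0,-5,3],[0.3,-8,3],[0.5,-11,3],[0.8,-14,3],[1,-17,3],[1.2,-20,3],[1.4,-23,3]],"rot":[[-1.5,-3,7.7],[-3,-6,15],[-4.5,-9,23],[-6.2,-12.2,31],[-7.8,-15.2,38.8],[-9.4,-18.3,46.6],[-11,-21.4,54.4],[-12.5,-24.4,62.2]]}' - 60
python3 - <<'E'
from h import *
J=np.array([.559,.1465,.05]);y=.23
n=np.array([-np.sin(.55)*np.cos(y),-np.sin(.55)*np.sin(y),np.cos(.55)])
plan(J,n,.11,np.radians(-15))
s=bot.observe();print(s['qpos'],s['force'],s['grip_width'],s['position'])
E
```

```text
clock: 16.45
position: [0.4451, 0.1133, 0.273]
tool_rot: [2.694, -0.062, 1.517]
force: [1.1, -0.3, -2.9]
grip_width: 0.029
target tcp [0.4479331  0.07531122 0.25139313] travel cm [ 0.28746246 -3.80081082 -2.16084147] rot deg [-2.55639053 -6.11568476 15.19153285]
[-1.17586491  0.25412696  0.83470854  2.35269879 -0.2578034   0.18962475
 -0.22381322] [ 1.0654057  -0.34295984 -2.93516196] 0.028990335680130857 [0.44505847 0.11331933 0.27300154]
```

```bash
python3 - <<'E'
from h import *
J=np.array([.559,.1465,.05]);y=.23
for t in (.55,.45,.38):
  n=np.array([-np.sin(t)*np.cos(y),-np.sin(t)*np.sin(y),np.cos(t)])
  plan(J,n,.095,np.radians(-15))
print(nose())
E
```

```text
target tcp [0.45556694 0.07709864 0.23860526] travel cm [ 1.05084695 -3.62206941 -3.43962826] rot deg [-2.55639053 -6.11568476 15.19153285]
target tcp [0.47433594 0.08149619 0.249232  ] travel cm [ 2.92774703 -3.18231439 -2.37695356] rot deg [-3.02557277 -0.38451048 15.18664798]
target tcp [0.4880411  0.0847075  0.25550769] travel cm [ 4.29826254 -2.86118273 -1.7493848 ] rot deg [-3.36135513  3.62663117 15.16310066]
(array([0.50253754, 0.16129034, 0.16171889]), array([-0.43499123, -0.03251323,  0.8998475 ]))
```

Take the 0.45 tilt first and see what the arm reaches.

```bash
python3 -m crank '{"travel":[[1,-1,-1],[2,-2,-1.6],[2.9,-3.2,-2.4],[2.9,-3.2,-2.4],[2.9,-3.2,-2.4],[2.9,-3.2,-2.4]],"rot":[[-1.5,-0.2,7.5],[-3,-0.4,15.2],[-3,-0.4,15.2],[-3,-0.4,15.2],[-3,-0.4,15.2],[-3,-0.4,15.2]]}' - 60
python3 - <<'E'
from h import *
s=bot.observe();print(s['qpos'],s['position'],s['tool_rot'])
J=np.array([.559,.1465,.05]);y=.23;t=.55
n=np.array([-np.sin(t)*np.cos(y),-np.sin(t)*np.sin(y),np.cos(t)])
N,z=nose(); d=J-N; print('nose',N,'dist',-d@z,'off',np.linalg.norm(d-(d@z)*z),'angle',np.arccos(z@n))
im=bot.grab_frame('wrist');cv2.imwrite('pics/w11.png',im[:,:,::-1])
im=bot.grab_frame('side');cv2.imwrite('pics/s11.png',cv2.resize(im[100:300,200:440,::-1],None,fx=3.3,fy=3,interpolation=cv2.INTER_CUBIC))
print('job px', proj(bot.camera_model('wrist'),J))
E
```

```text
clock: 17.05
position: [0.4748, 0.0807, 0.2485]
tool_rot: [2.695, -0.011, 1.775]
force: [-0.7, -0.2, -1.7]
grip_width: 0.0295
[-0.7300008   0.29781075  0.50566903  2.32109527 -0.84814047  0.1620615
  0.73957266] [0.4748179  0.08066433 0.2485091 ] [ 2.6947533  -0.01081745  1.77469346]
nose [0.51927385 0.13604675 0.13473148] dist 0.0941546422120003 off 0.0013286490455075813 angle 0.10305225318633732
job px [[321.14348171 138.98868822]]
```

View pics/w11.png

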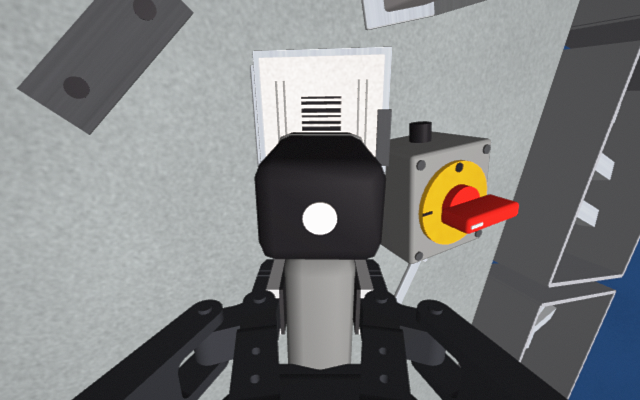

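View pics/s11.png

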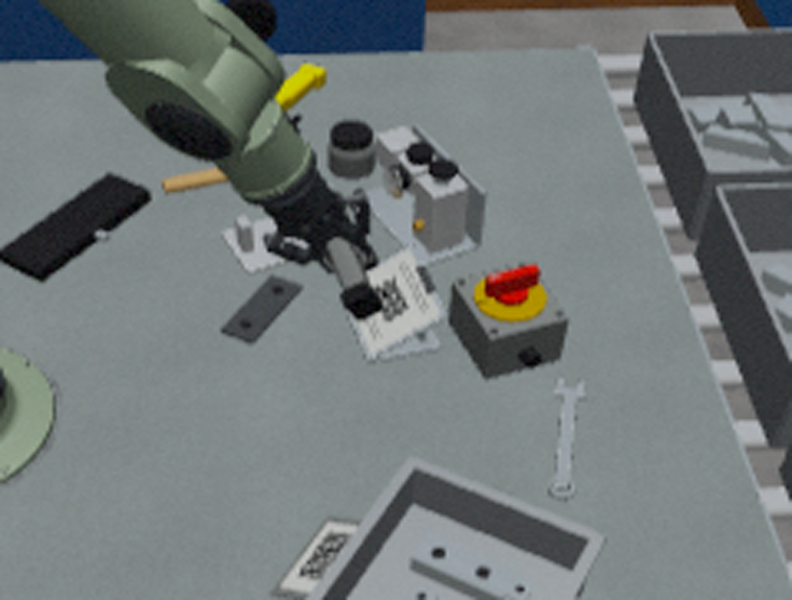

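```bash
for i in 1 2 3; do python3 -m crank '{"travel":[[0,0,0],[0,0,0],[0,0,0],[0,0,0],[0,0,0],[0,0,0],[0,0,0]],"rot":[[0,0,0],[0,0,0],[0,0,0],[0,0,0],[0,0,0],[0,0,0],[0,0,0]]}' - 60; done
python3 - <<'E'
from h import *
s=bot.observe();print(s['qpos'],s['position'],s['tool_rot'],s['qd'])
J=np.array([.559,.1465,.05])
N,z=nose(); d=J-N; print('nose',N,'dist',-d@z,'off',np.linalg.norm(d-(d@z)*z))
T=np.array([.457,-.274,.06]);y=-.57
for t in (.5,.4,.3):
  n=np.array([-np.sin(t)*np.cos(y),-np.sin(t)*np.sin(y),np.cos(t)])
  for e in (0,30,45):
    print(t,e);plan(T,n,.095,np.radians(e))
E
```

```text
clock: 17.85
position: [0.4751, 0.0821, 0.2497]
tool_rot: [2.693, -0.012, 1.775]
force: [-0.1, 0.6, -1.9]
grip_width: 0.0293
clock: 18.55
position: [0.475, 0.082, 0.2497]
tool_rot: [2.693, -0.012, 1.775]
force: [-0.4, 0.2, -1.8]
grip_width: 0.0297
clock: 19.25
position: [0.475, 0.0821, 0.2497]
tool_rot: [2.693, -0.012, 1.775]
force: [-0.2, -0.2, -1.2]
grip_width: 0.0296
[-0.73451812  0.29564669  0.50777116  2.3202588  -0.84418961  0.16281297
  0.73347487] [0.47503149 0.08207313 0.24970406] [ 2.69275549 -0.01239046  1.77538549] [ 0.00034496 -0.00023649 -0.00161042 -0.00188173  0.00058065 -0.00045596
 -0.00290469]
nose [0.51963643 0.13770652 0.13610734] dist 0.095079039419705 off 0.0011250511937111202
0.5 0
target tcp [ 0.36995217 -0.25846614  0.26801025] travel cm [-10.50793182 -34.05392748   1.83061896] rot deg [-18.74067591   0.42424008  -8.74451474]
0.5 30
target tcp [ 0.34953432 -0.25664657  0.258083  ] travel cm [-12.54971677 -33.8719708    0.83789424] rot deg [ -5.64317656  -2.03250045 -35.80561367]
0.5 45
target tcp [ 0.34082496 -0.25156737  0.25257992] travel cm [-13.42065307 
[... 309 characters left out ...]
4 -34.99016487   1.76272454] rot deg [ -4.52943814   3.65379741 -34.72631405]
0.4 45
target tcp [ 0.35798599 -0.26263903  0.26286459] travel cm [-11.70455036 -34.47121611   1.31605316] rot deg [  1.67325404   2.6470695  -48.42393585]
0.3 0
target tcp [ 0.40746948 -0.28142634  0.28040523] travel cm [ -6.75620135 -36.34994707   3.0701171 ] rot deg [-13.88744422  10.46463521  -5.36355196]
0.3 30
target tcp [ 0.38559387 -0.27945384  0.27437889] travel cm [ -8.94376195 -36.1526976    2.46748321] rot deg [ -3.32613324   9.30254768 -33.55479386]
0.3 45
target tcp [ 0.37595061 -0.27421217  0.27099251] travel cm [ -9.9080882  -35.62853045   2.12884521] rot deg [  2.19696158   8.53780389 -47.55196514]
```

```bash
python3 - <<'E'
from h import *
T=np.array([.457,-.274,.06]);y=-.57
for t in (.36,.33):
  n=np.array([-np.sin(t)*np.cos(y),-np.sin(t)*np.sin(y),np.cos(t)])
  for e in (0,-15):
    print(t,e);plan(T,n,.095,np.radians(e))
E
```

```text
0.36 0
target tcp [ 0.39599981 -0.27440437  0.27763663] travel cm [ -7.90316786 -35.64775019   2.79325697] rot deg [-15.38479113   7.47856467  -6.39438578]
0.36 -15
target tcp [ 0.40664382 -0.27102458  0.28032315] travel cm [ -6.83876741 -35.3097713    3.06190906] rot deg [-20.78269357   8.12992478   7.65392741]
0.33 0
target tcp [ 0.40171658 -0.27790422  0.27912414] travel cm [ -7.33149096 -35.99773522   2.94200822] rot deg [-14.64052432   8.97441945  -5.8807259 ]
0.33 -15
target tcp [ 0.41241254 -0.27451444  0.281582  ] travel cm [ -6.261895   -35.6587576    3.18779403] rot deg [-19.86029606   9.500866     8.23912615]
```

Go with tilt 0.36, extra −15.

```bash
python3 -m crank '{"travel":[[0,0,3],[-1,-4,4],[-2,-9,4],[-3,-14,4],[-4,-19,4],[-5,-24,4],[-6,-28,4],[-6.5,-32,3.5]],"rot":[[0,0,0],[-3,1.5,1],[-6,3,2],[-10,4.5,3.5],[-14,5.5,5],[-18,7,6.5],[-20.8,8.1,7.6],[-20.8,8.1,7.6]]}' - 60
python3 -m crank '{"travel":[[-0.3,-3.3,-0.4],[-0.3,-3.3,-0.4],[-0.3,-3.3,-0.4]],"rot":[[0,0,0],[0,0,0],[0,0,0]]}' - 60
python3 - <<'E'
from h import *
s=bot.observe();print(s['qpos'],s['position'],s['tool_rot'])
J=np.array([.457,-.274,.06]);y=-.57;t=.5
n=np.array([-np.sin(t)*np.cos(y),-np.sin(t)*np.sin(y),np.cos(t)])
N,z=nose(); d=J-N; print('nose',N,'dist',-d@z,'off',np.linalg.norm(d-(d@z)*z),'angle',np.arccos(z@n))
im=bot.grab_frame('wrist');cv2.imwrite('pics/w12.png',im[:,:,::-1])
print('px', proj(bot.camera_model('wrist'),J))
T=bot.camera_model('top');im=bot.grab_frame('top');cv2.imwrite('pics/t12.png',im[:,:,::-1])
E
```

```text
clock: 20.05
position: [0.4133, -0.2171, 0.2872]
tool_rot: [2.934, 0.297, 1.944]
force: [1.1, 1.1, -2.7]
grip_width: 0.029
clock: 20.35
position: [0.4105, -0.2493, 0.283]
tool_rot: [2.933, 0.295, 1.941]
force: [-0.7, 0.3, -2.1]
grip_width: 0.0294
[-0.25626589  0.27334765  0.77597058  2.24225866 -0.43517429  0.37007653
  1.24808527] [ 0.4105422  -0.24925086  0.28303538] [2.93270331 0.29544891 1.94068163]
nose [ 0.43286885 -0.23415425  0.15164853] dist 0.100517089612116 off 0.02158157107727498 angle 0.13994034278994774
px [[306.90294339 157.33774967]]
```

View pics/w12.png

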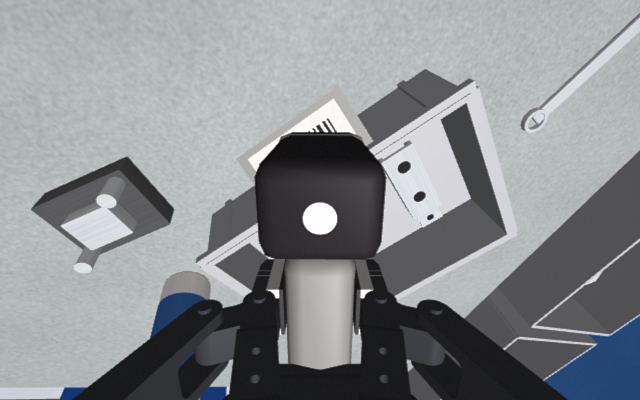

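```bash
python3 -m crank '{"travel":[[0,0,0],[0,0,0],[0,0,0]],"rot":[[0,0,0],[0,0,0],[0,0,0]]}' - 60
python3 - <<'E'
from h import *
T=np.array([.457,-.274,.06]);y=-.57;s=bot.observe();print(s['qpos'])
for t in (.36,.45,.5):
  n=np.array([-np.sin(t)*np.cos(y),-np.sin(t)*np.sin(y),np.cos(t)])
  plan(T,n,.095)
E
```

```text
clock: 20.75
position: [0.4115, -0.2471, 0.2831]
tool_rot: [2.933, 0.295, 1.945]
force: [0.5, 0.8, -2.0]
grip_width: 0.0291
[-0.26215619  0.27290892  0.77699487  2.24274933 -0.43476996  0.37018165
  1.24732502]
target tcp [ 0.40663004 -0.27103099  0.28032009] travel cm [-0.48681678 -2.38905917 -0.27645701] rot deg [-0.0519766   0.02911501 -0.02238488]
target tcp [ 0.39010671 -0.26044222  0.27547242] travel cm [-2.1391494  -1.330182   -0.76122378] rot deg [-2.83282166 -4.31342055 -0.02767681]
target tcp [ 0.38110607 -0.2546743   0.27202245] travel cm [-3.03921387 -0.75338933 -1.10622127] rot deg [-4.37761844 -6.72601538 -0.03056441]
```

```bash
python3 -m crank '{"travel":[[-1,-0.6,-0.4],[-2.1,-1.3,-0.8],[-2.1,-1.3,-0.8],[-2.1,-1.3,-0.8],[-2.1,-1.3,-0.8]],"rot":[[-1.4,-2.2,0],[-2.8,-4.3,0],[-2.8,-4.3,0],[-2.8,-4.3,0],[-2.8,-4.3,0]]}' - 60
python3 - <<'E'
from h import *
s=bot.observe();print(s['qpos'],s['position'],s['tool_rot'])
J=np.array([.457,-.274,.06]);y=-.57;t=.5
n=np.array([-np.sin(t)*np.cos(y),-np.sin(t)*np.sin(y),np.cos(t)])
N,z=nose(); d=J-N; print('nose',N,'dist',-d@z,'off',np.linalg.norm(d-(d@z)*z),'angle',np.arccos(z@n))
im=bot.grab_frame('wrist');cv2.imwrite('pics/w13.png',im[:,:,::-1])
u=np.array([np.cos(y),np.sin(y),0]);v=np.array([-np.sin(y),np.cos(y),0]);x=np.cross(v,n)
print('corners px', proj(bot.camera_model('wrist'),np.array([J+a*x+b*v for a in(-.028,.028) for b in (-.05,.05)]+[J])))
E
```

```text
clock: 21.25
position: [0.391, -0.2607, 0.2753]
tool_rot: [2.877, 0.368, 1.926]
force: [-0.8, -0.4, -1.5]
grip_width: 0.0293
[-0.13452985  0.2301911   0.66037952  2.32606448 -0.5163178   0.20783564
  1.36934194] [ 0.39095034 -0.26066241  0.27534521] [2.87693332 0.36756812 1.92619029]
nose [ 0.42302469 -0.25183312  0.14541381] dist 0.09455559114534884 off 0.0006718265975358508 angle 0.05060922169868793
corners px [[259.66121391 144.10302908]
 [349.70458258  80.18435472]
 [294.09779032 192.03625189]
 [382.42733543 133.97524301]
 [320.41950349 139.09067754]]
```

View pics/w13.png

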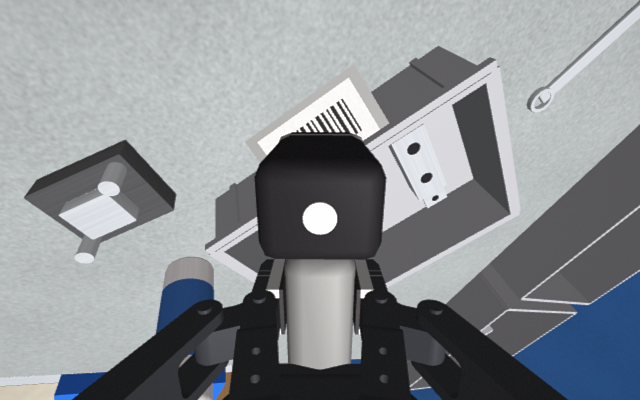

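```bash
for i in 1 2 3; do python3 -m crank '{"travel":[[0,0,0],[0,0,0],[0,0,0],[0,0,0],[0,0,0],[0,0,0],[0,0,0],[0,0,0]],"rot":[[0,0,0],[0,0,0],[0,0,0],[0,0,0],[0,0,0],[0,0,0],[0,0,0],[0,0,0]]}' - 60; done
python3 - <<'E'
from h import *
s=bot.observe();p=s['position'];R=Rt(s['tool_rot']);print(s['qpos'],p,s['qd'])
J=np.array([.457,-.274,.06])
N,z=nose(); d=J-N; print('nose',N,'dist',-d@z,'off',np.linalg.norm(d-(d@z)*z))
# back to holder-above pose
G=np.array([.4323,.342,.2447]);RG=Rt([np.pi,0,.4014])
print('travel',(G-p)*100,'rot',np.degrees((RG*R.inv()).as_rotvec()))
E
```

```text
clock: 22.1
position: [0.3902, -0.2608, 0.2751]
tool_rot: [2.877, 0.368, 1.926]
force: [-0.1, -0.2, -2.3]
grip_width: 0.0294
clock: 22.9
position: [0.3902, -0.2608, 0.275]
tool_rot: [2.877, 0.368, 1.926]
force: [0.3, -0.4, -1.9]
grip_width: 0.029
clock: 23.7
position: [0.3902, -0.2608, 0.275]
tool_rot: [2.877, 0.368, 1.926]
force: [0.1, -0.2, -1.6]
grip_width: 0.0297
[-0.1326921   0.2297164   0.65913852  2.32759087 -0.5171834   0.20637304
  1.37072245] [ 0.39020664 -0.26079863  0.27504508] [ 1.34286838e-04 -9.03567722e-05  2.01418689e-03 -9.90433991e-04
  3.00973853e-04  1.45536056e-03  4.01374032e-04]
nose [ 0.42228458 -0.25200958  0.14511183] dist 0.09451303031473327 off 0.00022519277261129532
travel [ 4.20933596 60.27986304 -3.03450811] rot [ 27.92175107   6.0633611  -88.51095691]
```

```bash
python3 -m crank '{"travel":[[1,4,2],[2,8,2.5],[3,13,2.5],[4,18,2.5],[4.2,23,2.5],[4.2,28,2.5],[4.2,33,2.5],[4.2,38,2.5]],"rot":[[2.2,0.5,-7],[4.5,1,-14],[7,1.5,-22],[9.2,2,-29.2],[11.5,2.5,-36.5],[14,3,-44.3],[16.5,3.5,-52],[19,4,-60]]}' - 60
python3 - <<'E'
from h import *
s=bot.observe();p=s['position'];R=Rt(s['tool_rot']);print(s['qpos'],p)
G=np.array([.4323,.342,.2447]);RG=Rt([np.pi,0,.4014])
print('travel',(G-p)*100,'rot',np.degrees((RG*R.inv()).as_rotvec()))
E
```

```text
clock: 24.5
position: [0.4227, -0.0452, 0.2929]
tool_rot: [2.918, 0.162, 1.305]
force: [1.7, -0.5, -2.4]
grip_width: 0.0293
[-1.18851111  0.5105215   1.38392457  2.25623513 -0.54102     0.63600517
  0.28473187] [ 0.42272628 -0.04524548  0.2929342 ]
travel [ 0.95737174 38.72454769 -4.82341967] rot [ 15.91982278   3.6774944  -52.45649507]
```

```bash
python3 -m crank '{"travel":[[1,4,0],[1,8,0],[1,12,0],[1,16,0],[1,16,0],[1,16,0]],"rot":[[2,0.5,-7],[4.5,1,-15],[7,1.6,-23],[9.2,2.1,-30],[9.2,2.1,-30],[9.2,2.1,-30]]}' - 60
python3 - <<'E'
from h import *
s=bot.observe();p=s['position'];R=Rt(s['tool_rot']);print(s['qpos'],p)
G=np.array([.4323,.342,.2447]);RG=Rt([np.pi,0,.4014])
print('travel',(G-p)*100,'rot',np.degrees((RG*R.inv()).as_rotvec()))
E
```

```text
clock: 25.1
position: [0.4328, 0.1139, 0.2922]
tool_rot: [3.029, 0.044, 0.799]
force: [0.1, -0.7, -2.6]
grip_width: 0.0295
[-1.37381581  0.69478648  1.39551806  2.10612624 -0.71197881  0.97034592
 -0.37751835] [0.43280355 0.11391805 0.29224463]
travel [-0.05035477 22.80819472 -4.75446272] rot [  6.82561068   1.57335467 -22.91628814]
```

```bash
python3 -m crank '{"travel":[[0,4,0],[0,8,0],[0,12,0],[0,16,0],[0,20,-1],[0,22.8,-2],[0,22.8,-3],[0,22.8,-3]],"rot":[[1.8,0.4,-6],[3.6,0.8,-12],[5.2,1.2,-17.5],[6.8,1.6,-22.9],[6.8,1.6,-22.9],[6.8,1.6,-22.9],[6.8,1.6,-22.9],[6.8,1.6,-22.9]]}' - 60
python3 -m crank '{"travel":[[0,0,0],[0,0,0]],"rot":[[0,0,0],[0,0,0]]}' - 60
python3 - <<'E'
from h import *
s=bot.observe();p=s['position'];R=Rt(s['tool_rot']);print(s['qpos'],p,s['tool_rot'])
G=np.array([.4323,.342,.2147]);RG=Rt([np.pi,0,.4014])
print('travel',(G-p)*100,'rot',np.degrees((RG*R.inv()).as_rotvec()))
E
```

```text
clock: 25.9
position: [0.4327, 0.3406, 0.2615]
tool_rot: [3.141, 0.001, 0.4]
force: [-0.1, -1.6, -1.7]
grip_width: 0.0292
clock: 26.1
position: [0.4332, 0.3404, 0.2631]
tool_rot: [-3.14, -0.001, 0.398]
force: [0.5, 0.2, -2.7]
grip_width: 0.0294
[-1.53364557  0.92185462  1.33461026  1.87534188 -0.98051598  1.20355364
 -1.02340609] [0.43321509 0.34042593 0.26314361] [-3.14038937e+00 -6.99828654e-04  3.98041985e-01]
travel [-0.09150889  0.15740694 -4.84436118] rot [-0.07911273  0.01010631  0.19237594]
```

```bash
python3 -m crank '{"travel":[[-0.1,0.15,-3],[-0.1,0.15,-4.8],[-0.1,0.15,-4.8],[-0.1,0.15,-4.8]],"rot":[[0,0,0.2],[0,0,0.2],[0,0,0.2],[0,0,0.2]]}' - 60
python3 - <<'E'
from h import *
s=bot.observe();p=s['position'];R=Rt(s['tool_rot']);print(s['qpos'],p,s['tool_rot'])
G=np.array([.4323,.342,.1347]);RG=Rt([np.pi,0,.4014])
print('travel',(G-p)*100,'rot',np.degrees((RG*R.inv()).as_rotvec()))
im=bot.grab_frame('wrist');cv2.imwrite('pics/w14.png',im[:,:,::-1])
E
```

```text
clock: 26.5
position: [0.4321, 0.3426, 0.215]
tool_rot: [-3.141, -0.0, 0.402]
force: [-0.7, -0.0, -2.0]
grip_width: 0.0289
[-1.50991293  0.97137698  1.26386355  1.91230582 -1.05377074  1.13309996
 -0.97903919] [0.43208656 0.34257018 0.21500936] [-3.14114988e+00 -1.03332216e-04  4.02336425e-01]
travel [ 0.02134427 -0.05701773 -8.03093621] rot [-0.02566364 -0.00447397 -0.05365448]
```

View pics/w14.png

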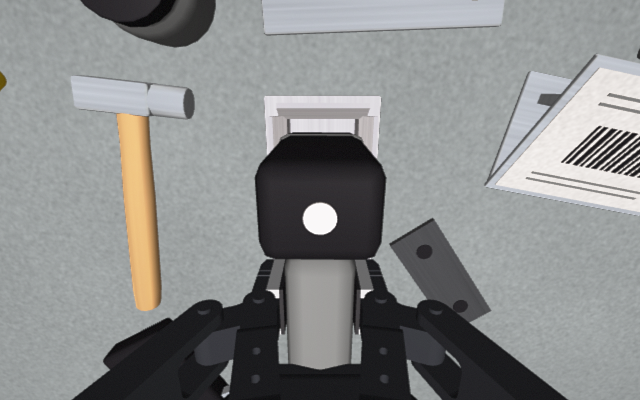

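```bash
python3 -m crank '{"travel":[[0,0,-2],[0,0,-4],[0,0,-5.5],[0,0,-6.5],[0,0,-7.2],[0,0,-7.8],[0,0,-7.8],[0,0,-7.8]],"rot":[[0,0,0],[0,0,0],[0,0,0],[0,0,0],[0,0,0],[0,0,0],[0,0,0],[0,0,0]]}' - 60
python3 - <<'E'
from h import *
im=bot.grab_frame('wrist');cv2.imwrite('pics/w15.png',im[:,:,::-1])
E
```

```text
clock: 27.35
position: [0.4319, 0.343, 0.1368]
tool_rot: [-3.141, -0.0, 0.403]
force: [1.0, 0.3, -1.9]
grip_width: 0.0292
```

View pics/w15.png

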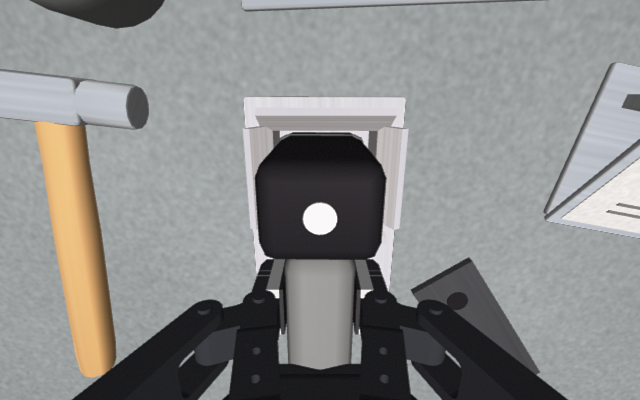

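In the cup, 2 mm above seated. Lower the rest, release, rise.

```bash
python3 -m crank '{"travel":[[0,0,-0.15],[0,0,-0.15],[0,0,-0.15]],"rot":[[0,0,0],[0,0,0],[0,0,0]]}' - 60
python3 -m crank '{"travel":[[0,0,0],[0,0,0],[0,0,0],[0,0,0],[0,0,2],[0,0,5],[0,0,9],[0,0,12]],"rot":[[0,0,0],[0,0,0],[0,0,0],[0,0,0],[0,0,0],[0,0,0],[0,0,0],[0,0,0]]}' 0.5 60
python3 - <<'E'
from h import *
s=bot.observe();print(s['qpos'],s['position'],s['tool_rot'])
im=bot.grab_frame('wrist');cv2.imwrite('pics/w16.png',im[:,:,::-1])
W=bot.camera_model('wrist');print(onz(W,(293,140),.102))
E
```

```text
clock: 27.7
position: [0.4318, 0.343, 0.135]
tool_rot: [-3.141, -0.0, 0.403]
force: [-0.2, -0.4, -1.7]
grip_width: 0.0293
clock: 28.5
position: [0.4319, 0.3427, 0.2569]
tool_rot: [-3.141, -0.001, 0.402]
force: [-0.5, 0.4, -0.8]
grip_width: 0.0641
[-1.53250307  0.91800801  1.31360307  1.87969154 -0.97928712  1.18378378
 -1.02761294] [0.43194872 0.34272356 0.25691706] [-3.14092400e+00 -7.38167497e-04  4.02494529e-01]
[0.4720501  0.38118708 0.102     ]
```

View pics/w16.png

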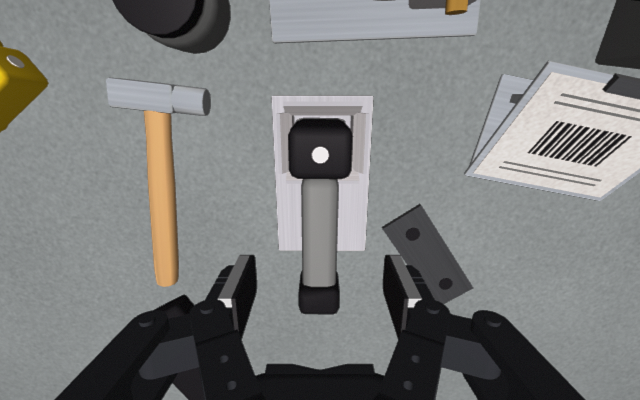

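```bash
python3 -m crank '{"travel":[[0,0,4],[4,-3,5],[8,-7,5],[12,-11,5],[16,-15,5],[20,-19,5],[24,-23,5],[26,-24.5,5]],"rot":[[0,0,0],[0,0,-2],[0,0,-4],[0,0,-5.5],[0,0,-5.5],[0,0,-5.5],[0,0,-5.5],[0,0,-5.5]]}' 0.5 60
python3 -m crank '{"travel":[[0,0,0],[0,0,0],[0,0,0]],"rot":[[0,0,0],[0,0,0],[0,0,0]]}' 0.5 60
python3 - <<'E'
from h import *
s=bot.observe();print(s['qpos'],s['position'],s['tool_rot'])
im=bot.grab_frame('wrist');cv2.imwrite('pics/w17.png',im[:,:,::-1])
print([(d['conf'],d['box']) for d in bot.silhouettes('wrist','isolator_grip')])
E
```

```text
clock: 29.35
position: [0.6864, 0.1019, 0.3049]
tool_rot: [-3.14, 0.0, 0.307]
force: [0.8, 1.6, 0.8]
grip_width: 0.0639
clock: 29.65
position: [0.685, 0.1045, 0.3047]
tool_rot: [-3.14, 0.0, 0.308]
force: [0.3, -0.5, -0.5]
grip_width: 0.064
[-0.8070086   0.96078418  1.19438506  1.43255871 -0.89756284  1.35060261
 -0.83482874] [0.68496048 0.10453112 0.30474098] [-3.14028501e+00  2.73135608e-04  3.07832830e-01]
[(0.59, [326.5, 176.2, 51.4, 88.7])]
```

View pics/w17.png

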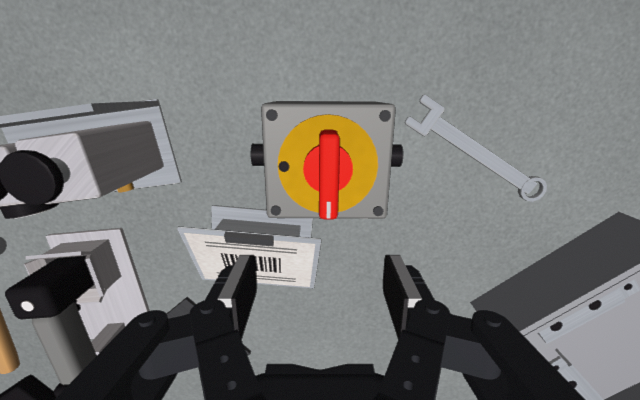

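```bash
python3 - <<'E'
from h import *
W=bot.camera_model('wrist')
print('plate',onz(W,(328,167),.1),'plate l/r',onz(W,(278,167),.1),onz(W,(378,167),.1))
a=onz(W,(329,136),.145);b=onz(W,(328,217),.145);print('bar',a,b,(a+b)/2,np.arctan2(*(a-b)[[1,0]]),np.linalg.norm(a-b))
c=-W['R'].T@W['t'];print('cam',c)
q=[onz(W,p,.09) for p in ((271,114),(386,114),(382,210),(276,210))];print('box screws mean',np.mean(q,0),np.arctan2(*(q[0]-q[3])[[1,0]]))
E
```

```text
plate [0.70555332 0.10422337 0.1       ] plate l/r [0.69180605 0.1472152  0.1       ] [0.71929753 0.06124114 0.1       ]
bar [0.73721005 0.11510098 0.145     ] [0.67638993 0.09582097 0.145     ] [0.70679999 0.10546097 0.145     ] 0.3069797575670043 0.06380286597210594
cam [0.76352822 0.13073455 0.37492459]
box screws mean [0.70595189 0.10334295 0.09      ] 0.3123154937896352
```

```bash
python3 -m crank '{"travel":[[2.1,-0.05,-3],[2.1,-0.05,-7],[2.1,-0.05,-10.5],[2.1,-0.05,-11.3],[2.1,-0.05,-11.3]],"rot":[[0,0,0],[0,0,0],[0,0,0],[0,0,0],[0,0,0]]}' 0.3 30
python3 -m crank '{"travel":[[0,0,0],[0,0,0],[0,0,0],[0,0,0],[0,0,0],[0,0,0]],"rot":[[0,0,0],[0,0,0],[0,0,0],[0,0,0],[0,0,0],[0,0,0]]}' -1 30
python3 - <<'E'
from h import *
s=bot.observe();print(s['qpos'],s['position'],s['tool_rot'],s['moment'])
E
```

```text
clock: 30.25
position: [0.7058, 0.1041, 0.1917]
tool_rot: [-3.141, 0.001, 0.308]
force: [0.3, 0.4, 0.1]
grip_width: 0.0555
clock: 30.85
position: [0.7066, 0.1038, 0.1936]
tool_rot: [-3.14, -0.002, 0.308]
force: [-3.7, 4.3, 10.5]
grip_width: 0.0152
[-0.75768145  1.08761246  1.0964128   1.45766812 -1.00131389  1.21366398
 -0.78729454] [0.70663166 0.1037963  0.19364919] [-3.13992333e+00 -1.84986286e-03  3.07614268e-01] [ 0.6604925   0.69213296 -0.14767535]
```

```bash
python3 -m crank '{"travel":[[0,0,0],[0,0,0],[0,0,0],[0,0,0],[0,0,0],[0,0,0],[0,0,0],[0,0,0]],"rot":[[0,0,8],[0,0,16],[0,0,24],[0,0,32],[0,0,40],[0,0,48],[0,0,56],[0,0,64]]}' - 30
python3 -m crank '{"travel":[[0,0,0],[0,0,0],[0,0,0],[0,0,0],[0,0,0],[0,0,0]],"rot":[[0,0,8],[0,0,16],[0,0,24],[0,0,27],[0,0,27],[0,0,27]]}' - 30
python3 - <<'E'
from h import *
s=bot.observe();print(s['qpos'],s['position'],s['tool_rot'],s['moment'])
E
```

```text
clock: 31.65
position: [0.707, 0.1035, 0.1937]
tool_rot: [3.14, -0.001, 1.43]
force: [1.2, 2.1, 5.3]
grip_width: 0.0153
clock: 32.25
position: [0.7072, 0.1035, 0.1936]
tool_rot: [3.139, -0.0, 1.893]
force: [2.5, 3.5, 9.4]
grip_width: 0.0152
[-0.64094815  0.92920667  0.77218484  1.45009338 -0.70214817  1.047941
  0.60707776] [0.70719864 0.10350489 0.19362605] [ 3.13910181e+00 -2.25374814e-04  1.89301503e+00] [ 0.92199547 -0.56573984 -0.68974205]
```

Turned 90.8°. Release and look.

```bash
python3 -m crank '{"travel":[[0,0,0],[0,0,0],[0,0,0],[0,0,3],[0,0,7],[-1,0,11],[-2,0,11]],"rot":[[0,0,0],[0,0,0],[0,0,0],[0,0,0],[0,0,0],[0,0,0],[0,0,0]]}' 0.4 30
python3 - <<'E'
from h import *
s=bot.observe();print(s['qpos'],s['position'],s['tool_rot'],s['moment'])
im=bot.grab_frame('wrist');cv2.imwrite('pics/w18.png',im[:,:,::-1])
T=bot.camera_model('top')
p=(388/3+115,152/3+125);print('plunger',onz(T,p,.153))
E
```

```text
clock: 32.95
position: [0.6874, 0.1023, 0.3071]
tool_rot: [3.136, 0.002, 1.894]
force: [0.9, 0.5, -0.9]
grip_width: 0.06
[-0.69473168  0.79200442  0.85714257  1.422475   -0.61543064  1.20036356
  0.55732004] [0.6873955  0.10227772 0.30710301] [3.13625828e+00 1.60439177e-03 1.89428671e+00] [-0.02810694 -0.06345511 -0.00252407]
plunger [0.642104   0.31598322 0.153     ]
```

View pics/w18.png

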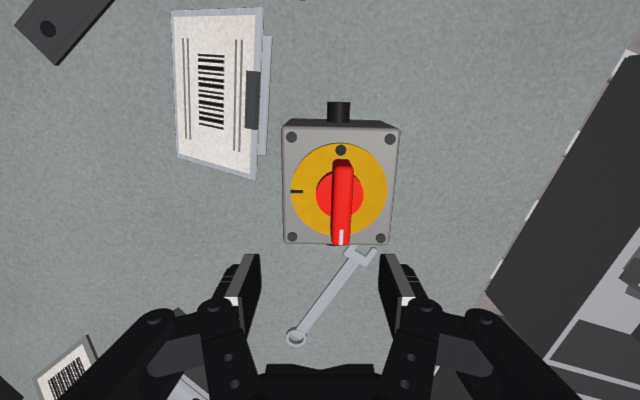

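```bash
python3 -m crank '{"travel":[[-1,5,0],[-2.5,10,0],[-3.5,15,0],[-4.5,19,0],[-4.5,19,0],[-4.5,19,0],[-4.5,19,0]],"rot":[[0,0,0],[0,0,0],[0,0,0],[0,0,0],[0,0,0],[0,0,0],[0,0,0]]}' -1 30
python3 - <<'E'
from h import *
s=bot.observe();print(s['qpos'],s['position'],s['tool_rot'],s['force'],s['grip_width'])
im=bot.grab_frame('wrist');cv2.imwrite('pics/w19.png',im[:,:,::-1])
W=bot.camera_model('wrist');print(proj(W,np.array([[.642,.316,.153],[.6184,.370,.145]])))
print([(d['conf'],d['box']) for d in bot.silhouettes('wrist','plunger_top')])
im=bot.grab_frame('top');cv2.imwrite('pics/t19.png',cv2.resize(im[120:260,180:380,::-1],None,fx=4,fy=4,interpolation=cv2.INTER_CUBIC))
E
```

```text
clock: 33.7
position: [0.6416, 0.2919, 0.3015]
tool_rot: [-3.14, 0.001, 1.894]
force: [-0.4, -0.4, 0.6]
grip_width: 0.0001
[-0.9660772   0.8228175   0.86928168  1.39143733 -0.63763401  1.22061049
  0.28445545] [0.64158468 0.29185807 0.30152541] [-3.14010514e+00  9.09177960e-04  1.89364181e+00] [-0.37600195 -0.42866151  0.56725288] 0.00010485351508456958
[[332.93801517 182.18825861]
 [326.10815659  97.32325644]]
[(0.82, [331.4, 175.5, 59.5, 56.2])]
```

View pics/w19.png

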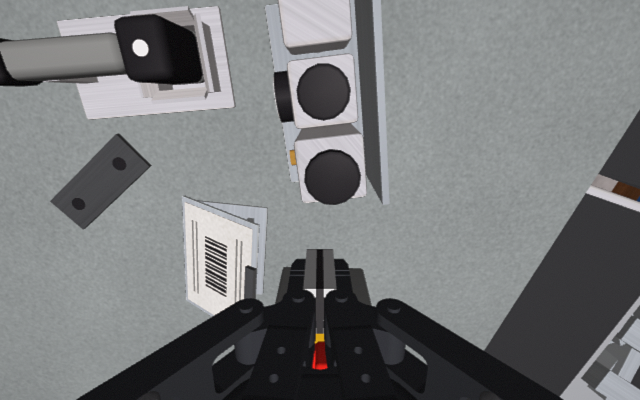

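View pics/t19.png

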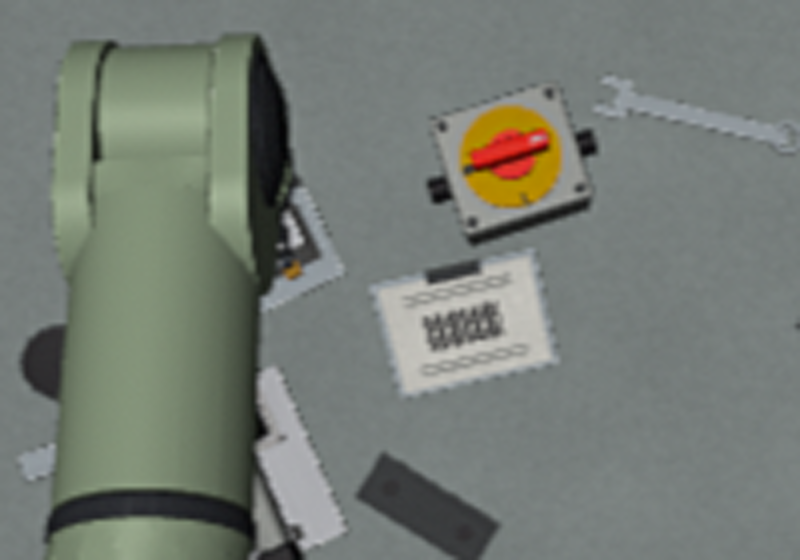

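```bash
python3 - <<'E'
from h import *
W=bot.camera_model('wrist');p=bot.observe()['position']
X=onz(W,(332,177),.153);print(X,(X-p)*100, np.linalg.norm(onz(W,(304,177),.153)-onz(W,(360,177),.153)))
E
```

```text
[0.64012645 0.31969331 0.153     ] [ -0.15997373   2.7891949  -14.89126886] 0.040687816554036686
```

```bash
python3 -m crank '{"travel":[[-0.1,2.7,-2],[-0.1,2.7,-5],[-0.1,2.7,-6.8],[-0.1,2.7,-6.8],[-0.1,2.7,-6.8]],"rot":[[0,0,0],[0,0,0],[0,0,0],[0,0,0],[0,0,0]]}' -1 30
python3 -m crank '{"travel":[[0,0,-0.3],[0,0,-0.6],[0,0,-0.9],[0,0,-1.2],[0,0,-1.2]],"rot":[[0,0,0],[0,0,0],[0,0,0],[0,0,0],[0,0,0]]}' -1 30
```

```text
clock: 34.35
position: [0.6409, 0.3192, 0.2348]
tool_rot: [-3.141, 0.001, 1.894]
force: [-0.1, -0.8, 0.6]
grip_width: 0.0002
clock: 34.85
position: [0.6405, 0.3202, 0.2221]
tool_rot: [-3.141, 0.0, 1.895]
force: [0.2, -0.2, 5.5]
grip_width: 0.0002
```

```bash
python3 -m crank '{"travel":[[0,0,-0.3],[0,0,-0.6],[0,0,-0.8],[0,0,-0.8],[0,0,-0.8]],"rot":[[0,0,0],[0,0,0],[0,0,0],[0,0,0],[0,0,0]]}' -1 30
python3 -m crank '{"travel":[[0,0,-0.1],[0,0,-0.2],[0,0,-0.2]],"rot":[[0,0,0],[0,0,0],[0,0,0]]}' -1 30
```

```text
clock: 35.35
position: [0.6406, 0.3202, 0.2148]
tool_rot: [3.141, -0.0, 1.895]
force: [-2.0, -0.8, 11.3]
grip_width: 0.0002
clock: 35.65
position: [0.6406, 0.3202, 0.2136]
tool_rot: [3.141, -0.001, 1.895]
force: [-6.0, -1.4, 20.6]
grip_width: 0.0002
```

```bash
python3 -m crank '{"travel":[[0,0,-0.05],[0,0,-0.05],[0,0,-0.05],[0,0,-0.05],[0,0,-0.05],[0,0,-0.05],[0,0,-0.05],[0,0,-0.05]],"rot":[[0,0,0],[0,0,0],[0,0,0],[0,0,0],[0,0,0],[0,0,0],[0,0,0],[0,0,0]]}' -1 30
for i in 1 2; do python3 -m crank '{"travel":[[0,0,0],[0,0,0],[0,0,0],[0,0,0],[0,0,0],[0,0,0],[0,0,0],[0,0,0]],"rot":[[0,0,0],[0,0,0],[0,0,0],[0,0,0],[0,0,0],[0,0,0],[0,0,0],[0,0,0]]}' -1 30; done
python3 - <<'E'
from h import *
im=bot.grab_frame('side');cv2.imwrite('pics/s20.png',cv2.resize(im[100:300,200:440,::-1],None,fx=3.3,fy=3,interpolation=cv2.INTER_CUBIC))
E
```

```text
clock: 36.45
position: [0.6407, 0.3202, 0.2136]
tool_rot: [3.141, -0.001, 1.895]
force: [-8.3, -1.4, 26.2]
grip_width: 0.0001
clock: 37.25
position: [0.6407, 0.3202, 0.2136]
tool_rot: [3.141, -0.001, 1.895]
force: [-7.6, -2.2, 26.5]
grip_width: 0.0002
clock: 38.05
position: [0.6407, 0.3202, 0.2136]
tool_rot: [3.141, -0.001, 1.895]
force: [-8.4, -1.6, 26.6]
grip_width: 0.0001
```

View pics/s20.png

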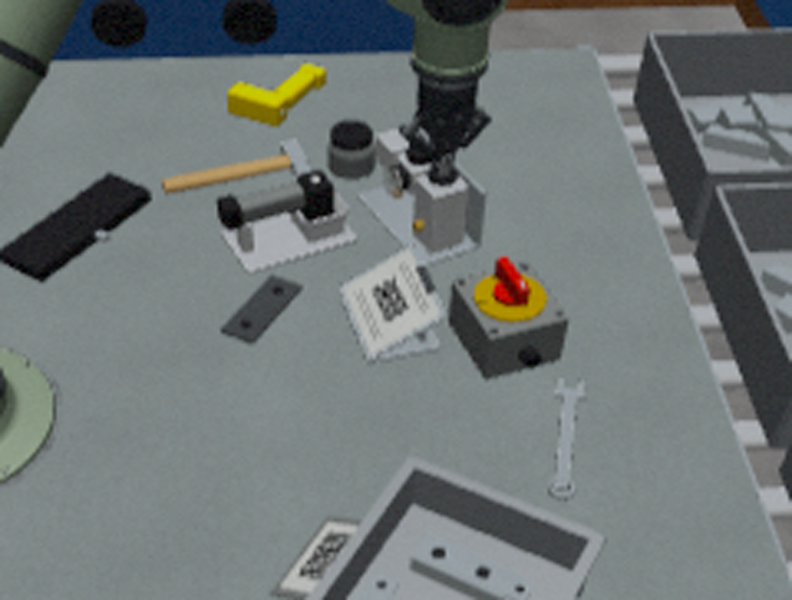

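```bash
python3 -m crank '{"travel":[[0,0,0.6],[0,0,2],[0,0,5],[0,0,10],[-3,-4,12],[-6,-9,12],[-9,-14,12],[-9,-14,12]],"rot":[[0,0,0],[0,0,0],[0,0,0],[0,0,0],[0,0,0],[0,0,0],[0,0,0],[0,0,0]]}' -1 30
python3 -m crank '{"travel":[[-3,-4,0],[-6,-8,0],[-9,-12,0],[-12,-16,0],[-12,-16,0],[-12,-16,0]],"rot":[[0,0,0],[0,0,0],[0,0,0],[0,0,0],[0,0,0],[0,0,0]]}' -1 30
python3 - <<'E'
from h import *
s=bot.observe();print(s['position'],s['force'],s['qd'])
for n in('top','side'):
  im=bot.grab_frame(n);cv2.imwrite(f'pics/{n}21.png',im[:,:,::-1])
im=cv2.imread('pics/side21.png');cv2.imwrite('pics/s21z.png',cv2.resize(im[100:300,200:440],None,fx=3.3,fy=3,interpolation=cv2.INTER_CUBIC))
E
```

```text
clock: 38.9
position: [0.5483, 0.1764, 0.3322]
tool_rot: [-3.14, -0.001, 1.892]
force: [1.7, 0.1, 0.4]
grip_width: -0.0
clock: 39.5
position: [0.43, 0.0199, 0.3318]
tool_rot: [3.141, -0.002, 1.894]
force: [0.1, 0.6, 0.0]
grip_width: -0.0001
[0.43001871 0.01991345 0.33184122] [0.08249847 0.62837118 0.04679334] [-0.00659457  0.03845414 -0.02962396 -0.03119366 -0.01166901  0.0010982
 -0.00262398]
```

View pics/top21.png

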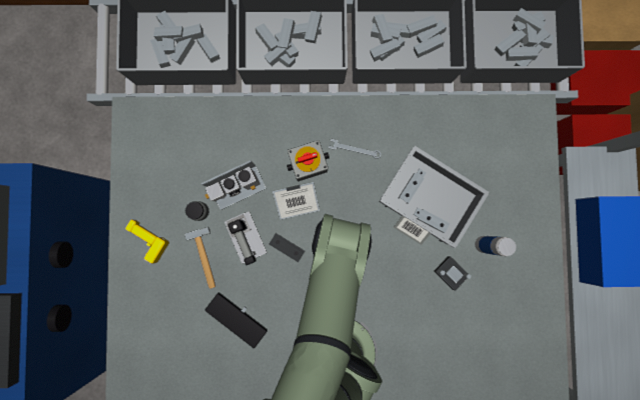

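View pics/side21.png

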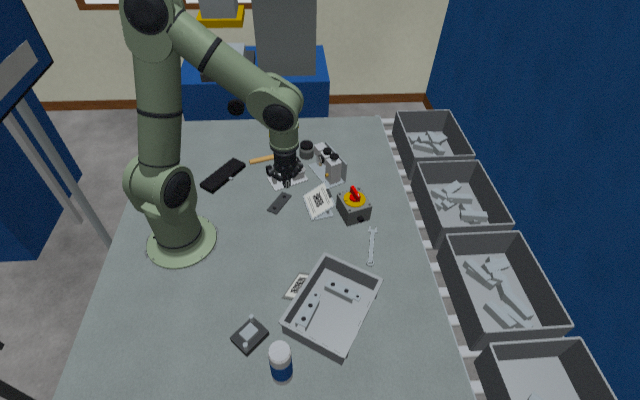

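View pics/s21z.png

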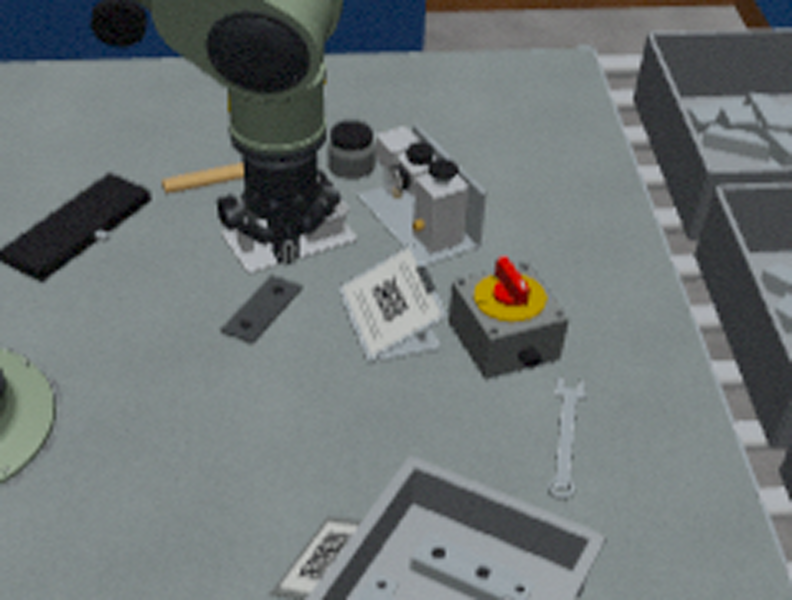

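```bash
python3 -m crank '{"travel":[[0,0,0],[0,0,0],[0,0,0]],"rot":[[0,0,0],[0,0,0],[0,0,0]]}'; python3 -c "
from workcell import bot
print(bot.job_done())"
```

```text
clock: 39.9
position: [0.4304, 0.0204, 0.3313]
tool_rot: [-3.14, 0.001, 1.896]
force: [0.6, 0.1, -0.3]
grip_width: 0.0004
the job is handed in; nothing more can be done
None
```

The job is handed in, with every step done in the required order at about 40 s on the clock. The system gave no verdict.

- **Brackets:** I found two on the bench, in several top, side and wrist views. Both now lie flat in the tote.
- **Scans:** I read the job card and then the tote label, each from about 95 mm. The beam was within about 1 mm of my measured barcode centre, and I held still for over 2 s each time. The arm could not tilt fully square at those spots, so the scanner was about 0.10 rad off on the job card and 0.05 rad off on the tote label. The limit is 0.4 rad.
- **Scanner:** It is back in its holder, upright, with the handle on the post.
- **Isolator:** I turned it a quarter turn counter-clockwise. It stayed across the box after I let go, so it is off.
- **Dump plunger:** I pushed it onto its stop and held it for about 2.4 s. The push force rose from 21 N to 26 N with no further travel. I then let it go.

The last pictures show both brackets in the tote, the isolator off, the plunger head looking fully up (not measured), the bystanders looking unmoved (by eye) and the gripper touching nothing. No check failed. The top and wrist cameras differed by about 5 mm on the scanner's position, and a closer wrist view settled it before I gripped.

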